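# Rock the valve cartridge out of its body

## Task

Strip the valve for cleaning: pull the keeper straight up off its sprung rail and stand it upright on the bare part of the parts mat. Then take the stuck cartridge by its tab and rock it lengthwise, rail end up first, then the other end up, and so on until it works free; a straight pull would lift the valve body off its dowels, which must not happen. Finish still holding the cartridge upright just clear above its slot, touching nothing else, and leave the other things on the bench where they are.

Things in the scene. Friction and masses are not known exactly. Their poses are not given: they have to be found in the camera images.
- slot (a point): Centre of the slot's mouth in the valve body's top face, 62 mm above the bench. The valve body is an aluminium block 120 x 80 x 50 mm on the base plate. x: along the slot, pointing at the rail; y: across the slot; z up. The slot is 70 mm long (x), 22 mm wide (y), 26 mm deep.
- housing (a joint): How far the valve body is lifted off its dowels, m (0 = down). Only its weight, about 15 N, holds it; it slides straight up and cannot tip. Pulling the cartridge straight takes about 30 N and so lifts it.
- cartridge_tab (a point): Centre of the cartridge's grip tab, 24 (x) x 14 (y) x 40 mm tall. Below it the steel cartridge body, 64 (x) x 20 (y) x 40 mm tall, its lower 26 mm in the slot at the start; its shoulders are 20 mm and its foot 60 mm below this point. Seated, this point is 34 mm above the slot's mouth. x points to the rail end; axes tilt with it. A grip of 40 to 80 N across y serves.
- keeper_tab (a point): Centre of the keeper's grip tab, 24 (x) x 14 (y) x 38 mm tall, on a grey metal saddle: under the tab a crown 34 x 40 x 10 mm and two cheeks that straddle the rail by 30 mm, their feet 59 mm below this point. A thin arm reaches along -x, 64 mm from this point, just over the cartridge's shoulder. Axes as the slot's.
- mat_place (a point): Middle of the bare part of the fixed black rubber parts mat (150 mm in x, 160 mm in y, 4 mm thick), on its top face. Small parts up to 18 mm tall lie along the mat's far edge, 75 mm along +x from this point. z up.
- ferrule: bystander: steel ring, 38 mm across, 9 mm tall, on the mat; origin at its underside's centre
- thumbnut: bystander: brass nut, 28 mm across, 18 mm tall, on the mat; origin at its underside
- wrench: bystander: wrench 150 mm long, lying beside the base plate
- gland: bystander: steel ring, 34 mm across, 12 mm tall, on the bench beside the base plate; origin at its underside
- sample_bottle: bystander: amber bottle, 56 mm across, 130 mm tall, at the left of the bench; origin at its underside
- beaker: bystander: clear beaker, 72 mm across, 85 mm tall, at the far side; origin at its underside
- jar: bystander: white jar, 64 mm across, 70 mm tall, at the right; origin at its underside
- fixture: The fixed base plate, dark steel, 185 x 90 x 12 mm, carrying valve body and rail; origin on the bench under the slot, axes as the slot's. The rail is an upright steel fin 12 mm thick (x), 50 mm wide (y), centred 84 mm from the slot along +x, top 80 mm above the bench.
- cartridge: The cartridge, 0.3 kg; origin at its foot. 3 mm end play. Sprung shoes 26 mm either side of its middle, 10 mm below the mouth, grip its sides: each end slides only against 12 to 18 N, up or down. Rock about y by some 0.12 rad each way, middle rising 3 mm per half rock: one end slides up, the other down, and the valve body stays. Free of the shoes after a rise of 17 mm, of the slot at 26.
- keeper: The keeper, 0.18 kg; origin midway between the feet of its cheeks. Two spring plungers in the rail hold it with some 5 to 12 N against a straight lift; it is clear of the rail after 30 mm. It stands by itself on its cheeks.
Things that resemble listed ones, but are neither listed nor needed, are in the scene too. Leave any green look-alike of the cartridge alone. Of the things that look like the keeper, the larger one is meant.

How it is judged (in metres and radians):
On the way, in this order (a step that is already met when the one before it is completed fails the run):
1. the keeper is off the rail and stands upright, let go, on the bare part of the mat (horizontal distance between keeper_tab and mat_place below 0.055 m and z of keeper_tab in the frame of mat_place below 0.064 m and angle between keeper_tab's own z axis and vertical below 0.15 rad and contact force between keeper and the fingers below 0.2 N), for 0.2 s.
2. the cartridge, still in its slot, is rocked rail end up (angle between cartridge_tab's own x axis and vertical below 1.5208 rad and z of cartridge_tab in the frame of slot below 0.056 m), for 0.05 s.
3. the cartridge, still in its slot, is rocked the other end up (angle between cartridge_tab's own x axis and vertical above 1.6108 rad and z of cartridge_tab in the frame of slot below 0.056 m), for 0.05 s.
At the end, for the whole second after the job is handed in: The fingers hold the cartridge still, upright (0.15 rad) and over its slot (20 mm), its foot 2 to 35 mm above the slot's mouth, touching neither valve body nor base; the valve body is down; the keeper stands upright, let go, its tab within 55 mm of the middle of the mat's bare part (all of step 1 and z of cartridge_tab in the frame of slot between 0.062 and 0.095 m and horizontal distance between cartridge_tab and slot below 0.02 m and angle between cartridge_tab's own z axis and vertical below 0.15 rad and contact force between cartridge and the fingers above 2 N and contact force between cartridge and fixture below 0.1 N and linear speed of cartridge below 0.03 m/s and value of joint housing below 0.002 m); the arm keeps its last pose, push and grip.
It fails at once if the valve body is lifted more than 5 mm off its dowels (value of joint housing above 0.005 m).
It fails at once if a bystander is moved more than 40 mm (distance of any of ferrule, thumbnut, wrench, gland, sample_bottle, beaker, jar from where it was at the start of the episode above 0.04 m).
It also fails if it takes over 58 s, if anything falls off the work surface, if the arm or the gripper's body presses on something with over 40 N, if the wrist force passes 120 N, or if a joint passes its speed limit or range.

## Robot

A 6-joint arm with a two-finger parallel gripper is mounted at the origin on the work surface. World frame = base frame: x ahead of the robot, y to its left, z up, the work surface at z = 0. Lengths are in mm, angles in rad, forces in N, time in s.
With the tool pointing down it reaches from about 200 to 875 mm from the base axis. Payload 3.4 kg.
Tool frame: the origin (TCP) lies on the centre line of the jaws, within the pads' length; the fingertips stand 17 mm ahead of it and the grasp point (between the pads) lies 2 mm behind it (bot.tip_reach is the distance from the TCP to the fingertips, in mm); z points along the fingers, y is the direction in which the jaws open and shut (so a half turn about z gives the same grasp; the last joint's range is limited). The gripper opens to 94 mm and grips with 3 to 60 N. Pads are 16 mm wide; open, the fingers measure 119 mm over their backs; the gripper's body (75 mm by 177 mm) begins 78 mm behind the grasp point.
Start: joints at [-1.457, 0.276, 1.505, -0, 1.361, -0.121], TCP at [133.77, -559.261, 191.893] pointing down, gripper open.
Joint ranges: [-2.89, 2.89], [-0.75, 2.08], [0.22, 2.7], [-1.18, 4.32], [0.11, 2.71], [-2.7, 2.7]. Speed limits (rad/s): [2.57, 2.57, 3.14, 3.14, 3.14, 3.14].

## Interface

Orientations are given as a unit quaternion [w, x, y, z].
In Python, from bench import bot, snapshot, camera_params gives the robot as it stands. The module is installed in compiled form; this text tells all that it offers.
- The arm moves only by the shell command python3 -m creep 'ROWS' [FORCE]. ROWS is JSON, a list of rows, each a list of 5 numbers: the shift along the tool's x, y, z in units of 30 mm (1.0 is 30 mm), then the turn about the tool's z in units of 5 degrees (1.0 is 5 degrees), then the finger opening in mm, from 0 to 94. In form: [[dx, dy, dz, turn, jaw], ...]. A call has exactly 8 rows; each row is the pose to reach, as a shift and turn from the pose measured when the call began, along the tool's axes at that moment; what a row does not reach only later rows make up. A row lasts 1/10 s, in which the tool goes at most 50 mm and 8.59 degrees, less where a joint would pass 70% of its speed; a pose out of reach is approached as far as the arm can. A call with a gripper value outside its range is refused whole. The fingers move at their own pace and stop on an object; FORCE is the grip in N (left out, the last holds). Time passes only in rows, so rows that repeat a pose let the fingers close, or fill a call up. It gives the time, the measured TCP pose, the force and the opening at its end, in the units of the state.
- bot.get_state(): the state, without advancing time (a new reading comes with each control period).
- snapshot(name): name is "scene" or "top"; returns (picture, depth): 480x640x3 uint8, blue, green, red; 480x640 float32, mm along the optical axis (not along the pixel's ray), 0 where there is no reading.
- camera_params(name): a dict with "mtx" (3x3 intrinsics, pixels), "T" (4x4, takes a point from camera to world coordinates). Camera axes: x right, y down, z forward; pixel columns grow to the right and rows downward; lengths in mm; the calibration is good to about 2 mm. A picture is of the moment at which its call begins. camera_params takes no time and is no camera call.
- bot.close_job(): hands the job in, once; it reports no verdict.
The state is a dict: "clock": time; "qpos": joint angles; "joint_velocities": joint speeds; "joint_torque": joint torques, N m; "tool_pos": TCP position; "tool_rot": TCP orientation; "force": force on the tool from outside, world axes, zero at the start; "moment": the same for the moment, N m; "opening": finger opening in mm.
Only numpy, scipy, OpenCV 4.12 (cv2) and the standard library are available. Lean on these libraries where they do the work, as an engineer would, in place of code of your own. Each camera call takes 0.05 s, during which the arm holds its last target.

## Working session

There is one attempt and no reset: what is moved stays moved. The work goes in short steps, Python scripts to look and compute and a shell command to move; the robot and the scene stay as the last step left them, time stands still between calls to the robot, and variables do not carry over. Pictures are saved under pics/ and viewed, and the job is handed in when it is done.

```bash
ls; mkdir -p pics; python3 - <<'E'
from bench import bot, snapshot, camera_params
import cv2,numpy as np
print(bot.get_state(), bot.tip_reach)
for n in("scene","top"):
    p,d=snapshot(n); cv2.imwrite(f"pics/{n}0.png",p); np.save(f"pics/{n}0.npy",d)
    print(camera_params(n))
E
```

```text
pics
{'clock': 0.0, 'qpos': array([-1.45698909e+00,  2.76574170e-01,  1.50611382e+00, -2.67213560e-05,
        1.36069491e+00, -1.21034698e-01]), 'joint_velocities': array([-0.00036497, -0.00163281, -0.00068302,  0.00178175,  0.00022709,
        0.00081003]), 'joint_torque': array([ 1.03981962e-03, -4.04583478e+01, -2.37225169e+01,  7.00983102e-02,
        3.42912599e-02, -1.26025366e-04]), 'tool_pos': array([ 133.69380103, -558.63442338,  191.02433992]), 'tool_rot': array([-8.95165175e-04,  9.93113350e-01,  1.17154056e-01, -9.82955733e-06]), 'force': array([ 0.49315976, -0.46692732, -0.58285399]), 'moment': array([-1.53117649e-05,  4.08916588e-02,  1.53680376e-02]), 'opening': 93.99411899522188} 17.0
{'mtx': array([[445.32282684,   0.        , 317.59488614],
       [  0.        , 445.32282684, 236.04838384],
       [  0.        ,   0.        ,   1.        ]]), 'T': array([[-5.38666238e-01,  6.00268691e-01, -5.91198937e-01,
         1.16423597e+03],
       [ 8.42495596e-01,  3.78514204e-01, -3.83312102e-01,
         3.55474860e+02],
       [-6.31305850e-03, -7.04559789e-01, -7.09616551e-01,
         7.72844366e+02],
       [ 0.00000000e+00,  0.00000000e+00,  0.00000000e+00,
         1.00000000e+00]])}
{'mtx': array([[565.96399358,   0.        , 319.24197681],
       [  0.        , 565.96399358, 245.45263432],
       [  0.        ,   0.        ,   1.        ]]), 'T': array([[ 2.51275495e-02, -9.84403150e-01,  1.74123645e-01,
         3.87978721e+02],
       [-9.99670400e-01, -2.56600880e-02, -8.07495351e-04,
         7.00069780e+00],
       [ 5.26292903e-03, -1.74045963e-01, -9.84723466e-01,
         1.41022134e+03],
       [ 0.00000000e+00,  0.00000000e+00,  0.00000000e+00,
         1.00000000e+00]])}
```

View pics/scene0.png

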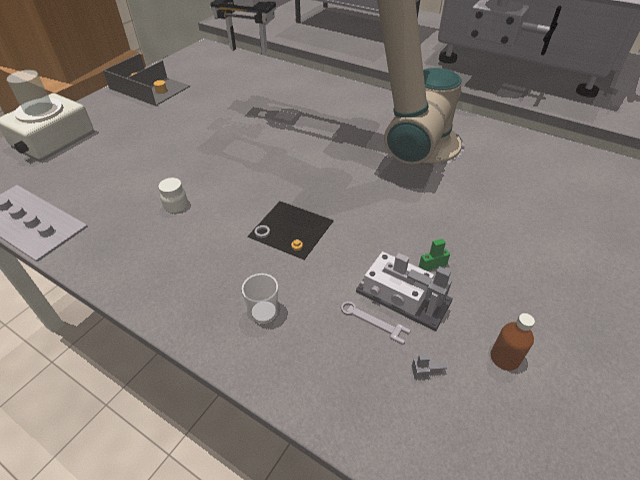

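View pics/top0.png

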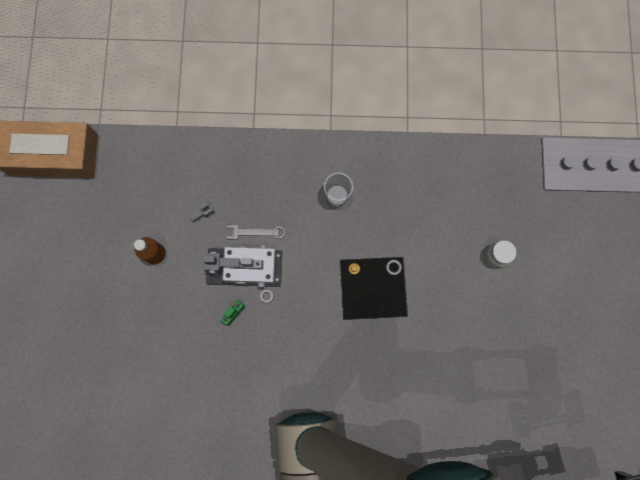

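Candidates, in top-view pixels. Keeper: the grey saddle on the rail at about (211,263), or the smaller loose fork at about (203,213), so I choose the larger one on the rail. Cartridge: the grey tab in the body at about (250,264), or the green look-alike at (232,313), so I choose the grey one. Checking both in close crops.

```bash
python3 - <<'E'
import cv2,numpy as np
p=cv2.imread("pics/top0.png"); cv2.imwrite("pics/c1.png",cv2.resize(p[200:330,180:310],(780,600)[:1]*1+(780,) if 0 else (600,600),interpolation=cv2.INTER_CUBIC))
p=cv2.imread("pics/scene0.png"); cv2.imwrite("pics/c2.png",cv2.resize(p[225:385,340:500],(600,600),interpolation=cv2.INTER_CUBIC))
E
```

```text
(no output)
```

View pics/c1.png

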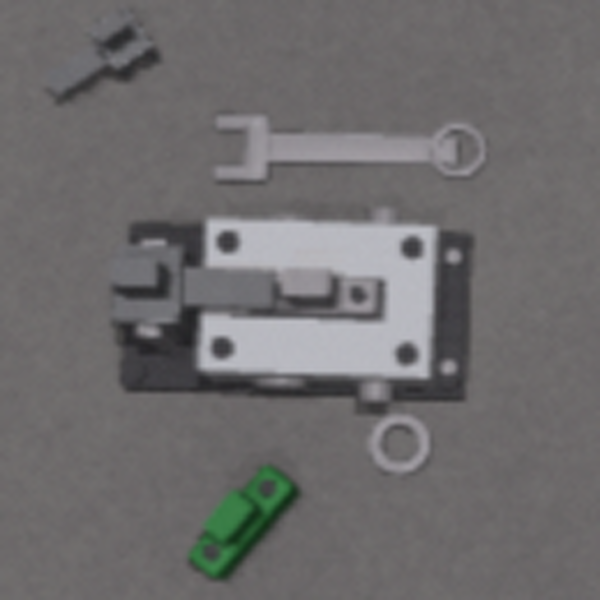

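View pics/c2.png

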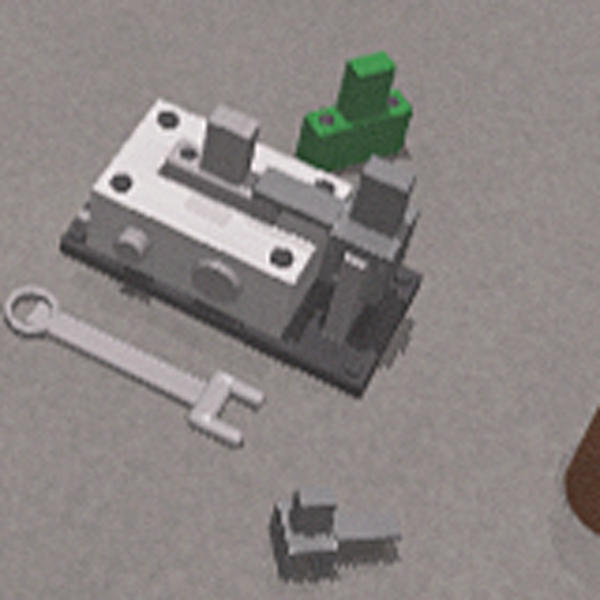

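The rail saddle and its arm over the cartridge's shoulder match the description. The loose fork is smaller and the green cartridge stands apart. Measuring now.

```bash
cat > h.py <<'E'
from bench import bot, snapshot, camera_params
import cv2,numpy as np
def ray(n,u,v,z):
    c=camera_params(n);d=c["T"][:3,:3]@np.linalg.inv(c["mtx"])@[u,v,1];o=c["T"][:3,3]
    return o+d*(z-o[2])/d[2]
def cloud(n,d):
    c=camera_params(n);v,u=np.mgrid[:480,:640]
    P=np.stack([u,v,np.ones_like(u)],-1)@np.linalg.inv(c["mtx"]).T*d[...,None]
    return P@c["T"][:3,:3].T+c["T"][:3,3]
E
python3 - <<'E'
from h import *
s=130/600
f=lambda x,y,z:ray("top",180+x*s-.5+s/2,200+y*s-.5+s/2,z)
print("body",np.round([f(206,218,62),f(437,227,62),f(430,380,62),f(197,370,62)],1))
print("slotR end",f(383,297,62))
Pt=cloud("top",np.load("pics/top0.npy"));Ps=cloud("scene",np.load("pics/scene0.npy"))
for nm,P in(("top",Pt),("scene",Ps)):
    X=P.reshape(-1,3)
    b=X[(abs(X[:,0]-380)<120)&(abs(X[:,1]-140)<150)]
    for lo,hi,t in((120,140,"keeptop"),(106,119,"carttop"),(59,66,"body"),(84,96,"crown/arm")):
        m=b[(b[:,2]>lo)&(b[:,2]<hi)]
        if len(m):print(nm,t,len(m),m.mean(0).round(1),m.min(0).round(1),m.max(0).round(1),cv2.minAreaRect(m[:,:2].astype(np.float32)))
# mat
c=[(341,260),(404,258),(407,317),(343,319)]
q=np.array([ray("top",u,v,4) for u,v in c]);print("mat",q.round(1),q.mean(0))
for nm,(u,v) in dict(nut=(354,268),ring=(394,267)).items():print(nm,ray("top",u,v,10))
E
python3 - <<'E'
import cv2
p=cv2.imread("pics/top0.png");cv2.imwrite("pics/c3.png",cv2.resize(p[245:335,325:425],(800,720)[:1]+(600,) if 0 else (660,594),interpolation=cv2.INTER_CUBIC))
E
```

```text
body [[617.  235.2  62. ]
 [615.4 114.2  62. ]
 [534.9 114.7  62. ]
 [537.  235.6  62. ]]
slotR end [577.6671987  140.89987464  62.        ]
top body 4 [459.9 204.   63. ] [449.1 199.5  59.7] [466.1 212.3  65.5] ((457.5445251464844, 205.82395935058594), (0.5845909118652344, 21.278034210205078), 51.985008239746094)
top crown/arm 5 [462.  209.8  84.6] [450.4 205.   84. ] [471.3 218.9  85.2] ((460.8714294433594, 209.78982543945312), (11.440912246704102, 17.902828216552734), 47.64379119873047)
scene body 25 [468.4 211.7  62.3] [457.  198.8  59.6] [475.8 223.2  65.1] ((467.5789489746094, 213.2300262451172), (13.488262176513672, 25.859722137451172), 19.224761962890625)
mat [[ 601.   -49.7    4. ]
 [ 610.1 -208.1    4. ]
 [ 462.9 -215.4    4. ]
 [ 454.   -57.4    4. ]] [ 531.98468879 -132.63728694    4.        ]
nut [580.70815    -82.29988066  10.        ]
ring [ 585.80890379 -182.15955662   10.        ]
```

View pics/c3.png

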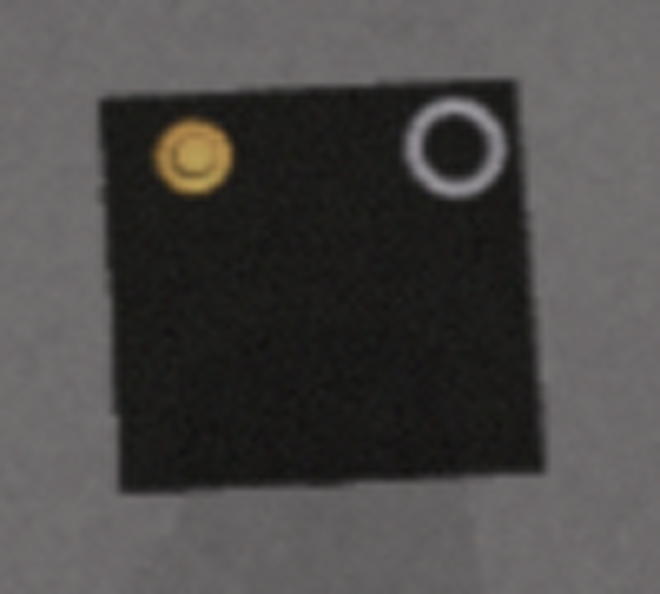

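```bash
python3 - <<'E'
from h import *
for nm in("top","scene"):
    X=cloud(nm,np.load(f"pics/{nm}0.npy")).reshape(-1,3)
    b=X[(abs(X[:,0]-576)<70)&(abs(X[:,1]-190)<110)]
    for lo,hi,t in((123,133,"keeptop"),(111,120,"carttop"),(59,66,"body"),(84,96,"crown/arm")):
        m=b[(b[:,2]>lo)&(b[:,2]<hi)]
        if len(m):print(nm,t,len(m),np.median(m,0).round(1),m.min(0).round(1),m.max(0).round(1),cv2.minAreaRect(m[:,:2].astype(np.float32)))
s=130/600
f=lambda x,y,z:ray("top",180+x*s-.5+s/2,200+y*s-.5+s/2,z).round(1)
# top view tabs
print("keeptab", f(112,255,128),f(155,260,128),f(155,287,128),f(110,287,128))
print("carttab", f(278,268,116),f(330,268,116),f(330,297,116),f(280,297,116))
g=lambda x,y,z:ray("scene",340+x*160/600-.5,225+y*160/600-.5,z).round(1)
print("s cart",g(222,105,116),g(260,122,116),g(245,142,116),g(206,125,116))
print("s keep",g(375,155,128),g(414,170,128),g(404,195,128),g(362,175,128))
print("s body",g(160,98,62),g(350,185,62),g(300,283,62),g(93,190,62))
E
python3 - <<'E'
import cv2
p=cv2.imread("pics/top0.png");cv2.imwrite("pics/c4.png",cv2.resize(p[245:285,200:270],(798,456),interpolation=cv2.INTER_CUBIC))
p=cv2.imread("pics/scene0.png");cv2.imwrite("pics/c5.png",cv2.resize(p[245:325,355:455],(750,600),interpolation=cv2.INTER_CUBIC))
E
```

```text
top keeptop 61 [577.2 257.2 127.5] [570.6 182.7 123.2] [584.  269.9 132.6] ((576.922119140625, 226.36111450195312), (87.23368072509766, 13.320695877075195), 89.30396270751953)
top carttop 76 [576.1 175.2 115.7] [569.2 162.3 111.2] [583.5 270.2 119.7] ((576.2249145507812, 216.2660675048828), (14.229131698608398, 107.85236358642578), 0.16295549273490906)
top body 965 [566.8 167.9  61.9] [536.  114.4  59. ] [617.1 269.1  66. ] ((576.4241333007812, 191.45748901367188), (154.7625732421875, 80.37604522705078), 89.36280822753906)
top crown/arm 256 [574.2 245.2  88.1] [558.  162.6  84. ] [600.1 276.3  95.9] ((580.327880859375, 219.74420166015625), (41.80437469482422, 114.0372543334961), 1.6756792068481445)
scene keeptop 90 [580.5 258.6 127.5] [572.  246.5 123.4] [587.  270.3 131.7] ((579.4488525390625, 258.40167236328125), (15.013094902038574, 23.838598251342773), 0.16508516669273376)
scene carttop 132 [583.2 180.9 115. ] [571.4 161.6 111.2] [588.  270.5 119.7] ((579.5755615234375, 216.08815002441406), (108.80101013183594, 15.080439567565918), 88.96249389648438)
scene body 1216 [594.2 177.   61.7] [536.5 114.1  59. ] [619.6 275.3  66. ] ((578.0098876953125, 194.63792419433594), (83.05854797363281, 161.2674102783203), 0.11249206960201263)
scene crown/arm 318 [585.6 249.6  89. ] [556.6 162.1  84. ] [600.4 275.7  96. ] ((586.806640625, 221.17263793945312), (42.63875198364258, 115.1594009399414), 10.016450881958008)
keeptab [585.9 269.7 128. ] [584.  248.2 128. ] [570.5 247.4 128. ] [569.9 269.7 128. ]
carttab [583.4 188.7 116. ] [584.  162.7 116. ] [569.4 162.  116. ] [568.7 187.  116. ]
s cart [569.5 163.  116. ] [569.9 185.2 116. ] [587.  184.5 116. ] [587.1 162.1 116. ]
s keep [570.4 247.2 128. ] [569.3 267.6 128. ] [587.6 269.3 128. ] [586.4 246.7 128. ]
s body [534.7 114.4  62. ] [537.6 232.7  62. ] [614.3 236.3  62. ] [616.5 114.6  62. ]
```

View pics/c4.png

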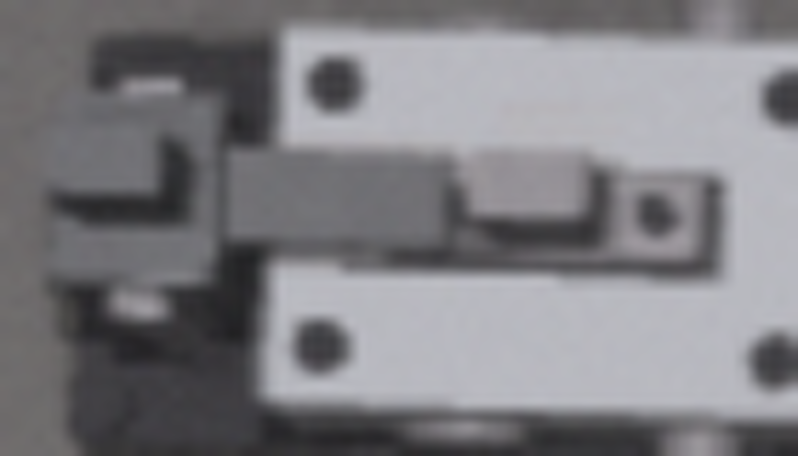

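View pics/c5.png

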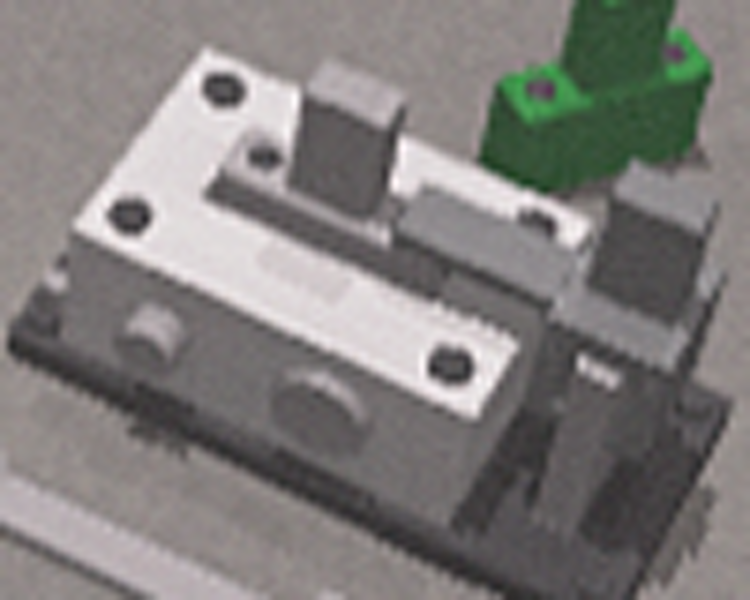

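```bash
cat >> h.py <<'E'
from scipy.spatial.transform import Rotation as R
def go(x,y,z,az=None):
    s=bot.get_state();w,a,b,c=s["tool_rot"];r=R.from_quat([a,b,c,w]);M=r.as_matrix()
    d=M.T@(np.array([x,y,z])-s["tool_pos"])/30
    cur=np.degrees(np.arctan2(M[1,0],M[0,0]))
    t=0 if az is None else -((az-cur+180)%360-180)/5
    print("t",round(s["clock"],2),"pos",s["tool_pos"].round(1),"az",round(cur,2),"z",M[:,2].round(3),"F",s["force"].round(1),"M",s["moment"].round(2),"open",round(s["opening"],1))
    print("rows:",d.round(3),"turn",round(t,3),"| mm world->tool: slotx",M.T@[0,1/30,0])
E
python3 -c "
from h import *
go(577.5,258.5,192,89.3)"
```

```text
t 0.1 pos [ 133.7 -558.7  191.1] az 13.45 z [-0.     0.002 -1.   ] F [ 0.4 -0.2 -0. ] M [-0.   -0.    0.01] open 94.1
rows: [ 2.0725e+01 -2.3051e+01  1.1000e-02] turn -15.169 | mm world->tool: slotx [ 7.75557445e-03 -3.24185045e-02  5.23453457e-05]
```

```bash
python3 -m creep '[[20.72,-23.05,0,-15.17,60],[20.72,-23.05,0,-15.17,60],[20.72,-23.05,0,-15.17,60],[20.72,-23.05,0,-15.17,60],[20.72,-23.05,0,-15.17,60],[20.72,-23.05,0,-15.17,60],[20.72,-23.05,0,-15.17,60],[20.72,-23.05,0,-15.17,60]]' 40
python3 -c "
from h import *
go(577.5,258.5,192,89.3)"
```

```text
clock: 0.9
tool_pos: [324.8, -205.7, 192.0]
tool_rot: [-0.0, 0.752, 0.659, 0.001]
force: [0.6, -1.3, -0.2]
opening: 59.9
t 0.9 pos [ 324.8 -205.7  192. ] az 82.52 z [ 0.     0.001 -1.   ] F [ 0.6 -1.3 -0.2] M [-0.02 -0.11 -0.06] open 59.9
rows: [16.438  6.335  0.024] turn -1.357 | mm world->tool: slotx [ 3.30492663e-02 -4.34220237e-03  4.88294662e-05]
```

```bash
python3 -m creep '[[16.44,6.33,0,-1.36,60],[16.44,6.33,0,-1.36,60],[16.44,6.33,0,-1.36,60],[16.44,6.33,0,-1.36,60],[16.44,6.33,0,-1.36,60],[16.44,6.33,0,-1.36,60],[16.44,6.33,0,-1.36,60],[16.44,6.33,0,-1.36,60]]'
python3 -c "
from h import *
go(577.5,258.5,150,89.3)"
```

```text
clock: 1.7
tool_pos: [515.5, 146.0, 192.2]
tool_rot: [-0.0, 0.711, 0.703, 0.0]
force: [1.1, -0.4, -0.2]
opening: 60.2
t 1.7 pos [515.5 146.  192.2] az 89.35 z [-0.     0.001 -1.   ] F [ 1.1 -0.4 -0.2] M [-0.04 -0.17 -0.  ] open 60.2
rows: [3.77  2.024 1.411] turn 0.011 | mm world->tool: slotx [ 3.33312001e-02 -3.75655824e-04  3.31207206e-05]
```

```bash
python3 -m creep '[[3.77,2.02,0,0,60],[3.77,2.02,0,0,60],[3.77,2.02,0,0,60],[3.77,2.02,0.4,0,60],[3.77,2.02,1.0,0,60],[3.77,2.02,1.4,0,60],[3.77,2.02,1.4,0,60],[3.77,2.02,1.4,0,60]]'
python3 -c "
from h import *
go(577.5,258.5,111,89.3)
p,d=snapshot('scene');cv2.imwrite('pics/s1.png',cv2.resize(p[180:340,330:530],(750,600),interpolation=cv2.INTER_CUBIC))
p,d=snapshot('top');cv2.imwrite('pics/t1.png',cv2.resize(p[200:330,160:320],(738,600),interpolation=cv2.INTER_CUBIC))"
```

```text
clock: 2.5
tool_pos: [577.1, 257.7, 150.3]
tool_rot: [-0.001, 0.711, 0.703, -0.0]
force: [0.2, 0.5, -0.3]
opening: 59.9
t 2.5 pos [577.1 257.7 150.3] az 89.31 z [-0.001  0.001 -1.   ] F [ 0.2  0.5 -0.3] M [-0.08 -0.1  -0.05] open 59.9
rows: [0.025 0.015 1.309] turn 0.002 | mm world->tool: slotx [ 3.33308923e-02 -4.02734925e-04  2.31589944e-05]
```

View pics/s1.png

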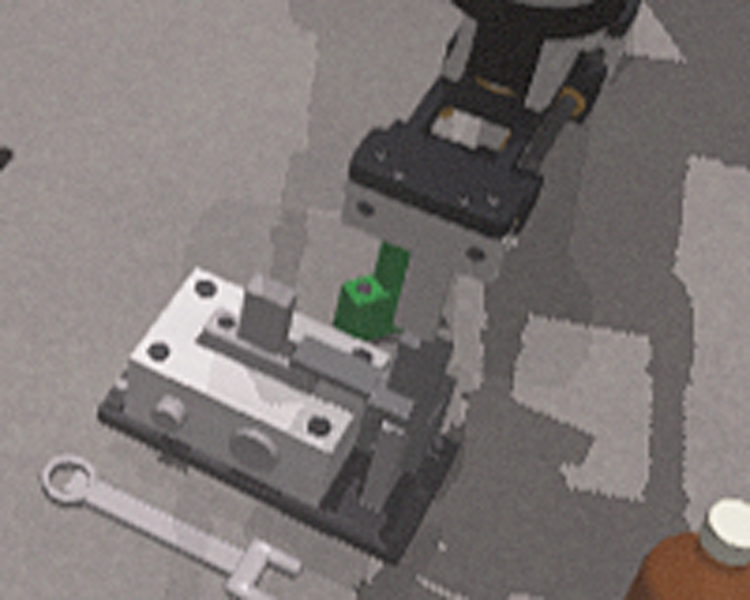

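View pics/t1.png

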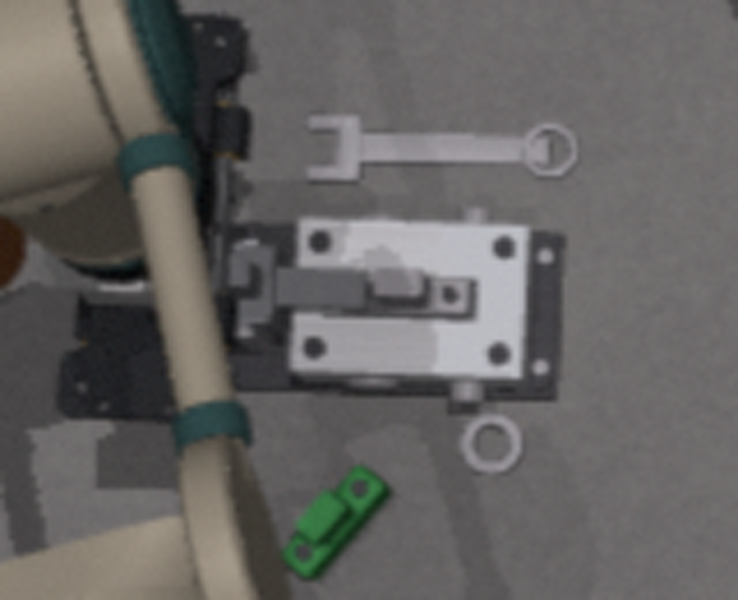

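The gripper is centred over the keeper tab in both views: about (430,330) in the scene crop and (245,275) in the top crop. Descending and closing.

```bash
python3 -m creep '[[0.02,0.01,0.5,0,60],[0.02,0.01,1.0,0,60],[0.02,0.01,1.3,0,60],[0.02,0.01,1.3,0,60],[0.02,0.01,1.3,0,5],[0.02,0.01,1.3,0,5],[0.02,0.01,1.3,0,5],[0.02,0.01,1.3,0,5]]' 40
python3 -c "
from h import *
go(577.5,258.5,195,89.3)"
```

```text
clock: 3.4
tool_pos: [578.5, 258.9, 112.9]
tool_rot: [0.0, 0.711, 0.703, 0.001]
force: [0.2, 0.2, 0.9]
opening: 31.3
t 3.4 pos [578.5 258.9 112.9] az 89.32 z [ 0.002  0.002 -1.   ] F [0.2 0.2 0.9] M [-0.02 -0.12  0.  ] open 31.3
rows: [-0.009 -0.027 -2.738] turn 0.003 | mm world->tool: slotx [ 3.33309155e-02 -3.97241652e-04  5.81835078e-05]
```

```bash
python3 -m creep '[[0,0,0,0,5],[0,0,0,0,5],[0,0,0,0,5],[0,0,0,0,5],[0,0,0,0,5],[0,0,0,0,5],[0,0,0,0,5],[0,0,0,0,5]]' 40
python3 -c "
from h import *
go(577.5,258.5,195,89.3)"
```

```text
clock: 4.2
tool_pos: [578.8, 258.9, 113.1]
tool_rot: [0.0, 0.711, 0.703, 0.002]
force: [1.5, 0.5, 0.8]
opening: 12.0
t 4.2 pos [578.8 258.9 113.1] az 89.32 z [ 0.003  0.002 -1.   ] F [1.5 0.5 0.8] M [-0.08 -0.24  0.05] open 12.0
rows: [-0.01  -0.035 -2.732] turn 0.003 | mm world->tool: slotx [ 3.33308895e-02 -3.98611411e-04  6.34605468e-05]
```

```bash
python3 -m creep '[[0,0,-0.3,0,5],[0,0,-0.6,0,5],[0,0,-0.9,0,5],[0,0,-1.3,0,5],[0,0,-1.8,0,5],[0,0,-2.4,0,5],[0,0,-2.8,0,5],[0,0,-2.8,0,5]]' 40
python3 -c "
from h import *
go(525,-133,195,89.3)
p,d=snapshot('scene');cv2.imwrite('pics/s2.png',cv2.resize(p[150:350,300:550],(750,600),interpolation=cv2.INTER_CUBIC))"
```

```text
clock: 5.0
tool_pos: [580.0, 259.3, 200.1]
tool_rot: [0.002, 0.711, 0.703, 0.004]
force: [-0.1, 0.6, -1.5]
opening: 12.1
t 5.0 pos [580.  259.3 200.1] az 89.32 z [ 0.008  0.004 -1.   ] F [-0.1  0.6 -1.5] M [-0.05 -0.15 -0.01] open 12.1
rows: [-13.099  -1.68    0.109] turn 0.005 | mm world->tool: slotx [ 0.03333077 -0.00039494  0.0001209 ]
```

View pics/s2.png

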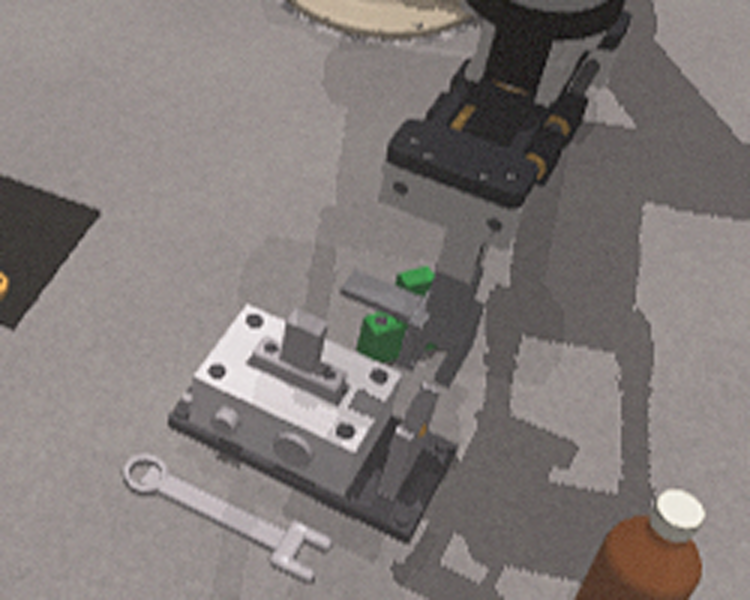

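The keeper is off the rail and held. Carrying it to the mat; its feet are at about z 137, which clears the cartridge tab.

```bash
python3 -m creep '[[-0.7,-0.1,0,0,5],[-1.8,-0.25,0,0,5],[-3.1,-0.4,0,0,5],[-4.5,-0.6,0,0,5],[-5.9,-0.75,0,0,5],[-7.3,-0.95,0,0,5],[-8.6,-1.1,0,0,5],[-9.6,-1.25,0,0,5]]'
python3 -c "
from h import *
go(525,-133,100,89.3)"
```

```text
clock: 5.85
tool_pos: [537.0, -30.7, 196.7]
tool_rot: [0.0, 0.712, 0.703, 0.002]
force: [0.1, 0.5, -1.6]
opening: 11.7
t 5.85 pos [537.  -30.7 196.7] az 89.26 z [ 0.004  0.002 -1.   ] F [ 0.1  0.5 -1.6] M [-0.05 -0.14  0.01] open 11.7
rows: [-3.424 -0.369  3.213] turn -0.008 | mm world->tool: slotx [ 3.33304441e-02 -4.31708413e-04  7.89752851e-05]
```

```bash
python3 -m creep '[[-1.0,-0.1,0,0,5],[-2.2,-0.2,0,0,5],[-3.1,-0.35,0.6,0,5],[-3.42,-0.37,1.6,0,5],[-3.42,-0.37,2.6,0,5],[-3.42,-0.37,3.4,0,5],[-3.42,-0.37,3.9,0,5],[-3.42,-0.37,3.95,0,5]]'
python3 -c "
from h import *
go(525,-133,67,89.3)
p,d=snapshot('scene');cv2.imwrite('pics/s3.png',cv2.resize(p[120:320,180:430],(750,600),interpolation=cv2.INTER_CUBIC))"
```

```text
clock: 6.65
tool_pos: [522.5, -132.0, 75.0]
tool_rot: [-0.003, 0.712, 0.702, 0.001]
force: [-1.0, 0.6, -1.4]
opening: 11.5
t 6.65 pos [ 522.5 -132.    75. ] az 89.24 z [-0.002  0.005 -1.   ] F [-1.   0.6 -1.4] M [ 0.01 -0.08 -0.  ] open 11.5
rows: [-0.034  0.085  0.267] turn -0.012 | mm world->tool: slotx [ 0.03333002 -0.00044256  0.00015903]
```

View pics/s3.png

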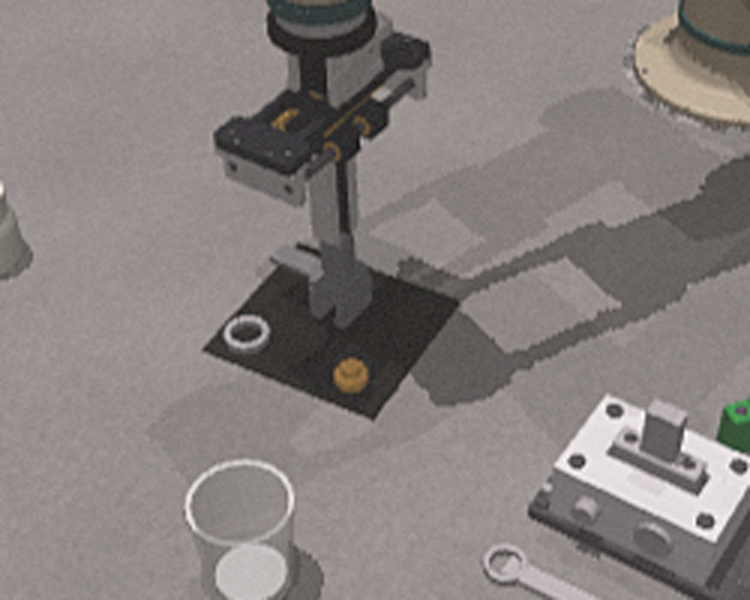

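Upright over the bare part of the mat, at crop (340,290). Lowering.

```bash
python3 -m creep '[[0,0,0.1,0,5],[0,0,0.15,0,5],[0,0,0.2,0,5],[0,0,0.23,0,5],[0,0,0.25,0,5],[0,0,0.25,0,5],[0,0,0.25,0,5],[0,0,0.25,0,5]]'
python3 -c "
from h import *
go(525,-133,67,89.3)"
```

```text
clock: 7.5
tool_pos: [523.7, -132.3, 68.8]
tool_rot: [-0.001, 0.712, 0.702, 0.001]
force: [0.1, -0.9, -0.7]
opening: 12.1
t 7.5 pos [ 523.7 -132.3   68.8] az 89.25 z [ 0.     0.004 -1.   ] F [ 0.1 -0.9 -0.7] M [-0.01 -0.09 -0.05] open 12.1
rows: [-0.022  0.045  0.06 ] turn -0.011 | mm world->tool: slotx [ 0.03333021 -0.00043829  0.00012637]
```

```bash
python3 -m creep '[[0,0,0.05,0,5],[0,0,0.08,0,5],[0,0,0.1,0,5],[0,0,0.12,0,5],[0,0,0.12,0,5],[0,0,0.12,0,5],[0,0,0.12,0,5],[0,0,0.12,0,5]]'
python3 -c "
from h import *
go(525,-133,67,89.3)"
```

```text
clock: 8.3
tool_pos: [524.4, -132.2, 66.8]
tool_rot: [-0.001, 0.712, 0.702, 0.002]
force: [-1.3, 1.5, 8.5]
opening: 12.2
t 8.3 pos [ 524.4 -132.2   66.8] az 89.24 z [ 0.002  0.004 -1.   ] F [-1.3  1.5  8.5] M [0.32 0.16 0.02] open 12.2
rows: [-0.025  0.02  -0.006] turn -0.012 | mm world->tool: slotx [ 0.0333302  -0.00044104  0.00011949]
```

Contact is 8.5 N at exactly the predicted height. Releasing and going up.

```bash
python3 -m creep '[[0,0,0,0,40],[0,0,0,0,40],[0,0,0,0,40],[0,0,0,0,40],[0,0,-0.5,0,40],[0,0,-1.5,0,50],[0,0,-2.8,0,50],[0,0,-3.8,0,50]]'
python3 -c "
from h import *
go(576.5,175,160,89.3)
p,d=snapshot('scene');cv2.imwrite('pics/s4.png',cv2.resize(p[120:320,180:430],(750,600),interpolation=cv2.INTER_CUBIC))"
```

```text
clock: 9.1
tool_pos: [524.5, -132.8, 182.5]
tool_rot: [-0.0, 0.712, 0.702, 0.002]
force: [0.2, -1.0, 0.3]
opening: 50.2
t 9.1 pos [ 524.5 -132.8  182.5] az 89.24 z [ 0.003  0.003 -1.   ] F [ 0.2 -1.   0.3] M [-0.06 -0.16 -0.04] open 50.2
rows: [10.28   1.597  0.787] turn -0.012 | mm world->tool: slotx [ 0.03333023 -0.00044163  0.00010732]
```

View pics/s4.png

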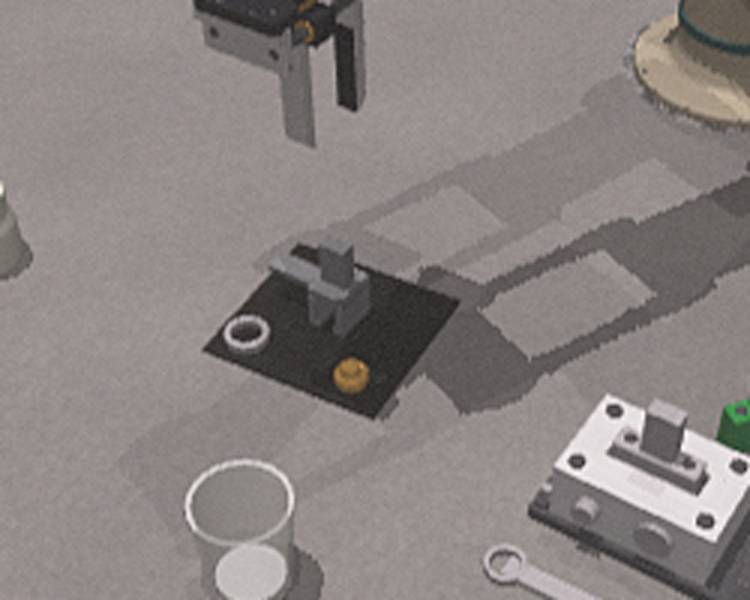

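The keeper stands upright on the mat, at crop (335,285). Now to the cartridge.

```bash
python3 -m creep '[[1.5,0.23,0,0,50],[3.0,0.47,0,0,50],[4.6,0.71,0,0,50],[6.2,0.96,0,0,50],[7.8,1.2,0,0,50],[9.2,1.43,0,0,50],[10.0,1.57,0,0,50],[10.28,1.6,0,0,50]]'
python3 -c "
from h import *
go(577.5,175,108,89.3)"
```

```text
clock: 9.95
tool_pos: [579.5, 176.3, 187.1]
tool_rot: [0.004, 0.711, 0.704, 0.004]
force: [0.0, -0.8, 0.3]
opening: 49.9
t 9.95 pos [579.5 176.3 187.1] az 89.42 z [ 0.011  0.    -1.   ] F [ 0.  -0.8  0.3] M [-0.06 -0.06 -0.01] open 49.9
rows: [-0.046 -0.094  2.637] turn 0.024 | mm world->tool: slotx [ 3.33316289e-02 -3.36978436e-04  8.58222331e-06]
```

```bash
python3 -m creep '[[-0.05,-0.09,0.8,0,50],[-0.05,-0.09,1.6,0,50],[-0.05,-0.09,2.3,0,50],[-0.05,-0.09,2.7,0,50],[-0.05,-0.09,2.7,0,50],[-0.05,-0.09,2.7,0,25],[-0.05,-0.09,2.7,0,25],[-0.05,-0.09,2.7,0,25]]' 45
python3 -c "
from h import *
go(577.5,175,106,89.3)
p,d=snapshot('scene');cv2.imwrite('pics/s5.png',cv2.resize(p[200:340,340:515],(750,600),interpolation=cv2.INTER_CUBIC))"
```

```text
clock: 10.75
tool_pos: [578.5, 174.9, 107.3]
tool_rot: [0.004, 0.711, 0.703, 0.005]
force: [0.1, 0.3, -0.2]
opening: 29.6
t 10.75 pos [578.5 174.9 107.3] az 89.41 z [ 0.013  0.001 -1.   ] F [ 0.1  0.3 -0.2] M [-0.05 -0.1   0.05] open 29.6
rows: [ 0.002 -0.033  0.044] turn 0.023 | mm world->tool: slotx [ 3.33315742e-02 -3.41759373e-04  2.16799739e-05]
```

View pics/s5.png

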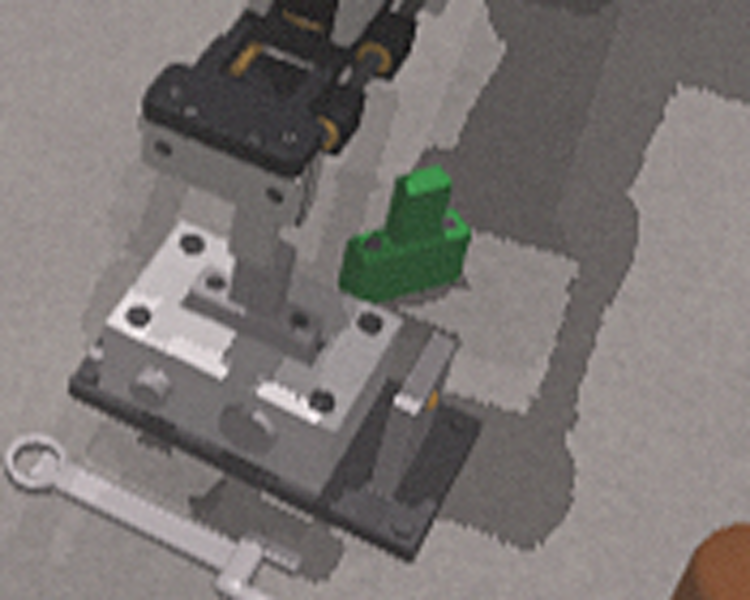

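The pads straddle the cartridge tab at crop (265,250). Closing.

```bash
python3 -m creep '[[0,0,0,0,5],[0,0,0,0,5],[0,0,0,0,5],[0,0,0,0,5],[0,0,0,0,5],[0,0,0,0,5],[0,0,0,0,5],[0,0,0,0,5]]' 45
python3 -c "
from h import *
go(577.5,175,106,89.3)"
```

```text
clock: 11.6
tool_pos: [578.3, 175.0, 107.2]
tool_rot: [0.004, 0.711, 0.703, 0.005]
force: [-0.5, -0.8, -0.1]
opening: 5.1
t 11.6 pos [578.3 175.  107.2] az 89.42 z [ 0.013  0.001 -1.   ] F [-0.5 -0.8 -0.1] M [-0.02 -0.11 -0.02] open 5.1
rows: [ 0.    -0.027  0.039] turn 0.024 | mm world->tool: slotx [ 3.33316019e-02 -3.39083427e-04  2.11559626e-05]
```

Opening is 5.1, so it closed on nothing or has slipped. Looking before doing anything else.

```bash
python3 -c "
from h import *
p,d=snapshot('scene');cv2.imwrite('pics/s6.png',cv2.resize(p[200:340,340:515],(750,600),interpolation=cv2.INTER_CUBIC))
p,d=snapshot('top');cv2.imwrite('pics/t6.png',cv2.resize(p[200:330,160:320],(738,600),interpolation=cv2.INTER_CUBIC))"
```

```text
(no output)
```

View pics/s6.png

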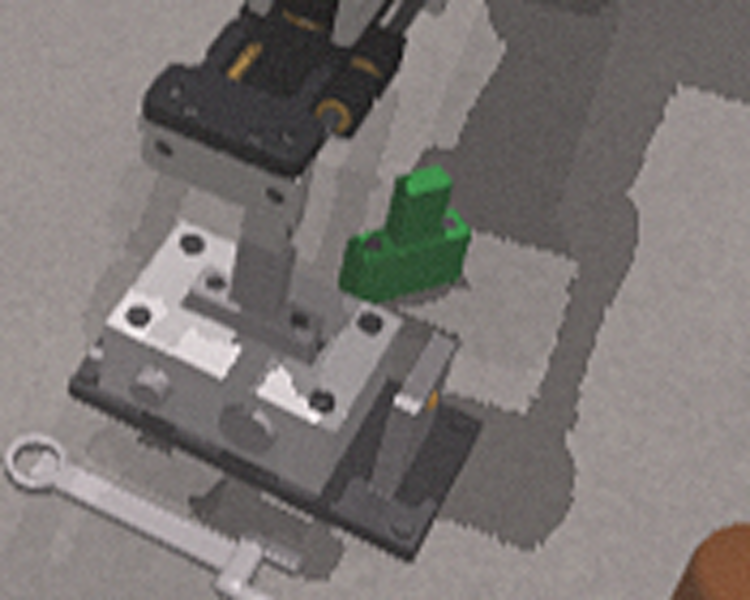

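View pics/t6.png

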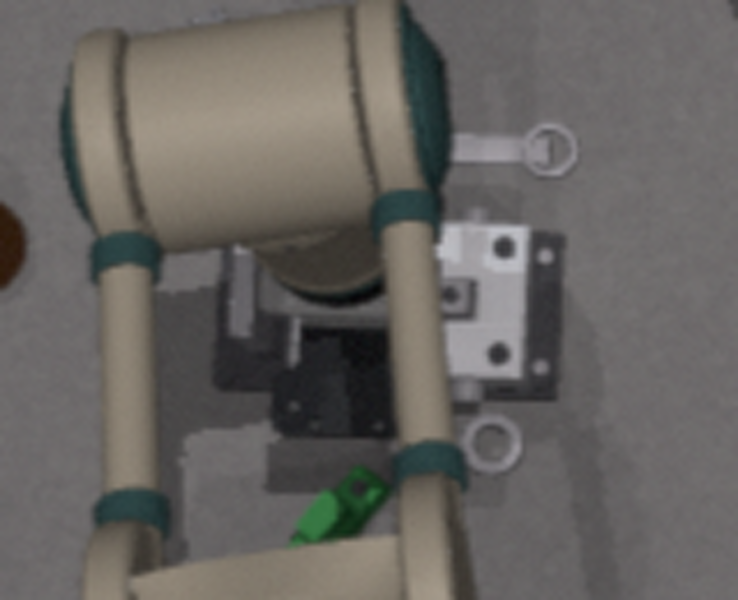

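```bash
python3 -m creep '[[0,0,0,0,0],[0,0,0,0,0],[0,0,0,0,0],[0,0,0,0,0],[0,0,0,0,0],[0,0,0,0,0],[0,0,0,0,0],[0,0,0,0,0]]' 50
python3 -c "
from h import *
go(577.5,175,106,89.3)
p,d=snapshot('scene');cv2.imwrite('pics/s7.png',cv2.resize(p[230:300,370:440],(600,600),interpolation=cv2.INTER_CUBIC))
P=cloud('scene',d)
for v in range(238,285,3): print(v,[tuple(P[v,u].round(0).astype(int)) for u in range(392,414,4)])"
```

```text
clock: 12.5
tool_pos: [578.3, 175.0, 107.2]
tool_rot: [0.004, 0.711, 0.703, 0.005]
force: [0.5, 0.7, -0.8]
opening: 0.8
t 12.5 pos [578.3 175.  107.2] az 89.42 z [ 0.013  0.001 -1.   ] F [ 0.5  0.7 -0.8] M [-0.11 -0.09 -0.  ] open 0.8
rows: [ 0.001 -0.028  0.039] turn 0.024 | mm world->tool: slotx [ 3.33316105e-02 -3.38294271e-04  2.02179115e-05]
238 [(np.int64(663), np.int64(178), np.int64(246)), (np.int64(662), np.int64(184), np.int64(249)), (np.int64(663), np.int64(191), np.int64(253)), (np.int64(666), np.int64(199), np.int64(259)), (np.int64(663), np.int64(204), np.int64(260)), (np.int64(652), np.int64(208), np.int64(253))]
241 [(np.int64(656), np.int64(176), np.int64(231)), (np.int64(657), np.int64(183), np.int64(237)), (np.int64(661), np.int64(191), np.int64(244)), (np.int64(665), np.int64(199), np.int64(253)), (np.int64(664), np.int64(206), np.int64(255)), (np.int64(566), np.int64(184), np.int64(157))]
244 [(np.int64(658), np.int64(177), np.int64(227)), (np.int64(657), np.int64(184), np.int64(230)), (np.int64(656), np.int64(191), np.int64(232)), (np.int64(664), np.int64(200), 
[... 3077 characters left out ...]
 (np.int64(588), np.int64(189), np.int64(75)), (np.int64(584), np.int64(196), np.int64(75)), (np.int64(581), np.int64(203), np.int64(77))]
280 [(np.int64(597), np.int64(168), np.int64(61)), (np.int64(593), np.int64(175), np.int64(62)), (np.int64(588), np.int64(182), np.int64(62)), (np.int64(588), np.int64(190), np.int64(67)), (np.int64(587), np.int64(198), np.int64(70)), (np.int64(585), np.int64(205), np.int64(73))]
283 [(np.int64(605), np.int64(172), np.int64(62)), (np.int64(600), np.int64(179), np.int64(61)), (np.int64(595), np.int64(185), np.int64(60)), (np.int64(590), np.int64(192), np.int64(60)), (np.int64(587), np.int64(199), np.int64(61)), (np.int64(581), np.int64(206), np.int64(60))]
```

View pics/s7.png

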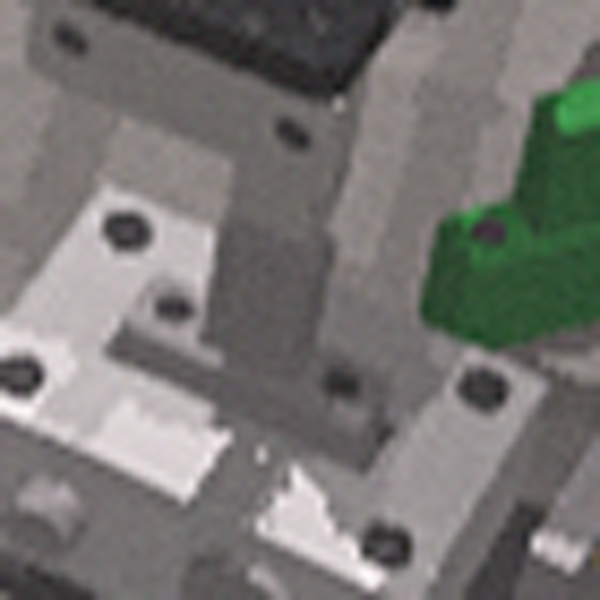

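```bash
python3 -c "
from h import *
for z in (130,150,165,180,190,200,210): print(z,ray('scene',280,168.3,z).round(0),ray('scene',296.7,156,z).round(0))
p,d=snapshot('scene');P=cloud('scene',d)
X=P.reshape(-1,3)
m=X[(abs(X[:,0]-588)<5)&(abs(X[:,1]-178)<14)&(X[:,2]>60)&(X[:,2]<200)]
m=m[m[:,2].argsort()];print(m.round(1).tolist())
"
```

```text
130 [ 484. -191.  130.] [ 421. -186.  130.]
150 [ 505. -174.  150.] [ 444. -169.  150.]
165 [ 521. -162.  165.] [ 461. -157.  165.]
180 [ 537. -149.  180.] [ 479. -144.  180.]
190 [ 547. -140.  190.] [ 490. -136.  190.]
200 [ 558. -132.  200.] [ 502. -127.  200.]
210 [ 569. -123.  210.] [ 513. -119.  210.]
[[591.8, 179.5, 60.0], [592.0, 184.1, 60.0], [593.0, 177.8, 60.1], [590.0, 187.6, 60.2], [586.4, 183.7, 60.3], [591.9, 175.0, 60.4], [587.4, 177.4, 60.5], [588.4, 171.0, 60.6], [586.3, 174.6, 60.7], [589.6, 169.4, 60.8], [588.4, 191.2, 60.9], [588.9, 175.8, 61.0], [592.1, 190.7, 61.2], [591.7, 181.6, 61.3], [590.0, 189.6, 61.5], [585.4, 192.0, 61.5], [592.6, 166.1, 61.7], [587.3, 179.4, 61.7], [592.4, 186.3, 61.8], [590.0, 180.6, 62.1], [591.2, 179.0, 62.3], [588.2, 188.7, 62.3], [587.3, 165.7, 62.5], [587.1, 185.9, 62.5], [586.7, 176.8, 62.6], [587.6, 170.4, 62.7], [587.0, 181.4, 62.7], [586.2, 187.7, 62.7], [592.7, 177.4, 62.7], [590.8, 185.4, 62.8], [585.4, 169.3, 62.8], [589.7, 187.1, 62.8], [588.3, 190.8, 63.8], [586.4, 174.2, 63.9], [590.4, 182.8, 63.9], [587.4, 167.9, 64.0],
[... 5413 characters left out ...]
8, 137.0], [591.3, 173.1, 137.6], [590.1, 170.5, 137.8], [591.1, 179.3, 138.1], [589.3, 182.6, 138.4], [589.5, 167.9, 138.6], [589.4, 178.4, 139.0], [591.9, 177.2, 140.5], [589.5, 176.1, 140.5], [587.5, 164.6, 140.6], [590.3, 170.2, 140.7], [590.9, 174.6, 140.9], [590.4, 165.9, 141.1], [589.2, 178.0, 141.3], [590.7, 180.7, 141.5], [588.5, 175.4, 142.1], [590.2, 182.5, 142.1], [590.6, 172.2, 142.1], [590.5, 167.9, 142.4], [590.1, 174.0, 142.7], [588.6, 166.9, 142.9], [588.2, 183.5, 143.5], [588.7, 173.2, 143.8], [591.0, 170.0, 144.0], [588.3, 164.5, 144.1], [591.2, 180.5, 144.7], [588.8, 179.4, 144.7], [590.2, 182.1, 144.7], [590.7, 171.9, 144.8], [589.6, 169.2, 145.1], [590.5, 178.0, 145.4]]
```

The fingertips are about 16 mm above the reported TCP rather than 17 mm below it: finger samples in the depth image end near z 125 with the TCP at 107. The keeper was therefore held only by the top of its tab. Opening, descending 33 mm more and checking.

```bash
python3 -m creep '[[0,0,0,0,50],[0,0,0,0,50],[0,0,0,0,50],[0,0,0,0,50],[0,0,0,0,50],[0,0,0.3,0,50],[0,0,0.6,0,50],[0,0,0.6,0,50]]' 45
python3 -c "
from h import *
go(577.5,175,75,89.3)
p,d=snapshot('scene');cv2.imwrite('pics/s8.png',cv2.resize(p[230:300,370:440],(600,600),interpolation=cv2.INTER_CUBIC))
X=cloud('scene',d).reshape(-1,3)
m=X[(X[:,0]>600)&(X[:,0]<625)&(abs(X[:,1]-175)<12)&(X[:,2]>66)]
m=m[m[:,2].argsort()];print(m[:8].round(1).tolist())"
```

```text
clock: 13.4
tool_pos: [577.1, 174.7, 87.1]
tool_rot: [0.003, 0.711, 0.703, 0.003]
force: [-0.5, -0.4, -1.1]
opening: 49.7
t 13.4 pos [577.1 174.7  87.1] az 89.42 z [ 0.009 -0.    -1.   ] F [-0.5 -0.4 -1.1] M [-0.04 -0.06 -0.01] open 49.7
rows: [0.011 0.011 0.405] turn 0.023 | mm world->tool: slotx [ 3.33316082e-02 -3.39105795e-04 -3.26823341e-06]
[[606.5, 182.6, 105.1], [603.9, 183.0, 108.8], [613.1, 174.5, 109.6], [612.5, 180.6, 109.9], [613.4, 170.2, 110.2], [613.8, 166.0, 111.0], [609.3, 183.1, 111.2], [612.6, 182.5, 111.2]]
```

View pics/s8.png

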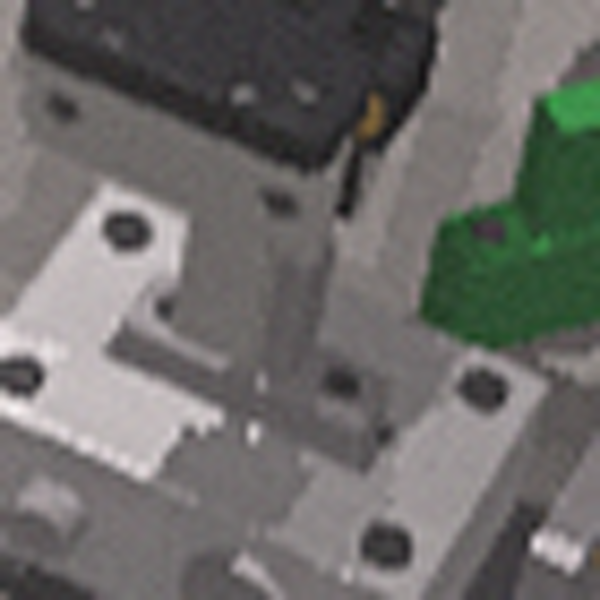

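```bash
python3 -m creep '[[0,0,0.3,0,50],[0,0,0.53,0,50],[0,0,0.53,0,5],[0,0,0.53,0,5],[0,0,0.53,0,5],[0,0,0.53,0,5],[0,0,0.53,0,5],[0,0,0.53,0,5]]' 45
python3 -c "
from h import *
go(577.5,175,75,89.3)
p,d=snapshot('scene');cv2.imwrite('pics/s9.png',cv2.resize(p[230:300,370:440],(600,600),interpolation=cv2.INTER_CUBIC))
X=cloud('scene',d).reshape(-1,3)
m=X[(X[:,0]>588)&(X[:,0]<625)&(abs(X[:,1]-175)<12)&(X[:,2]>80)]
m=m[m[:,2].argsort()];print(m[:8].round(1).tolist())"
```

```text
clock: 14.25
tool_pos: [577.9, 174.8, 72.4]
tool_rot: [0.004, 0.711, 0.704, 0.004]
force: [0.1, 0.9, 1.4]
opening: 13.4
t 14.25 pos [577.9 174.8  72.4] az 89.43 z [ 0.011  0.    -1.   ] F [0.1 0.9 1.4] M [-0.07 -0.03  0.08] open 13.4
rows: [ 0.005 -0.012 -0.088] turn 0.026 | mm world->tool: slotx [ 3.33316797e-02 -3.31931601e-04  7.71852388e-06]
[[590.7, 183.8, 90.1], [591.2, 183.5, 93.5], [595.2, 174.3, 94.8], [595.2, 165.4, 95.3], [594.6, 176.1, 95.3], [595.6, 170.0, 95.5], [597.0, 183.7, 96.3], [595.7, 172.1, 96.9]]
```

View pics/s9.png

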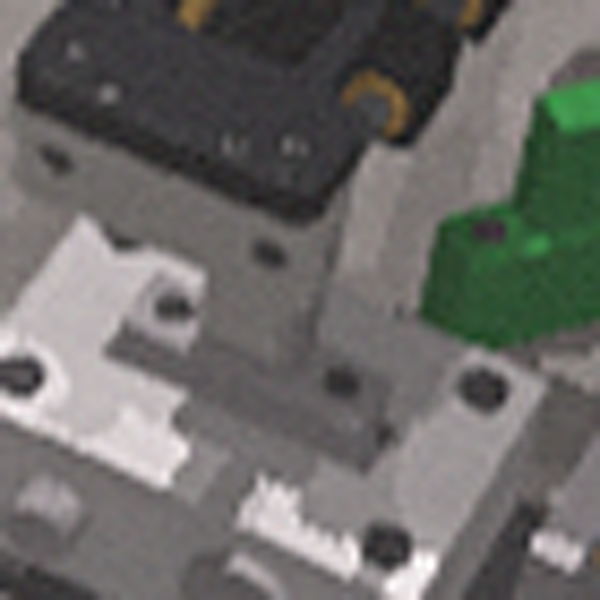

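Gripped at 13.4 mm. First rock: rail end up, tab toward tool −x (world −y) with a slight rise.

```bash
python3 -m creep '[[-0.03,0,0,0,5],[-0.06,0,-0.02,0,5],[-0.09,0,-0.03,0,5],[-0.12,0,-0.04,0,5],[-0.15,0,-0.05,0,5],[-0.15,0,-0.05,0,5],[-0.15,0,-0.05,0,5],[-0.15,0,-0.05,0,5]]' 45
python3 -c "
from h import *
go(577.5,175,75,89.3)
p,d=snapshot('scene');cv2.imwrite('pics/s10.png',cv2.resize(p[230:300,370:440],(600,600),interpolation=cv2.INTER_CUBIC))"
```

```text
clock: 15.1
tool_pos: [577.9, 174.3, 72.6]
tool_rot: [0.001, 0.711, 0.703, 0.006]
force: [1.0, 9.7, -9.1]
opening: 13.8
t 15.1 pos [577.9 174.3  72.6] az 89.35 z [ 0.011  0.007 -1.   ] F [ 1.   9.7 -9.1] M [ 2.01 -0.47  0.14] open 13.8
rows: [ 0.023 -0.011 -0.079] turn 0.01 | mm world->tool: slotx [ 0.0333303  -0.00037974  0.00024129]
```

View pics/s10.png

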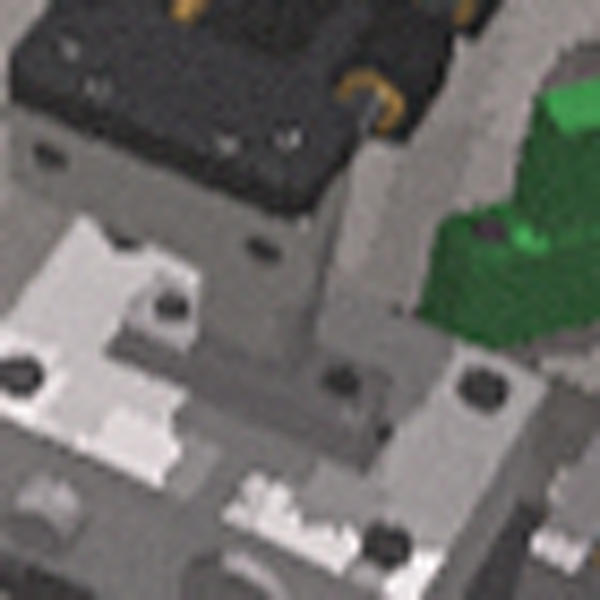

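```bash
python3 -m creep '[[-0.1,0,0,0,5],[-0.2,0,0,0,5],[-0.3,0,-0.02,0,5],[-0.35,0,-0.03,0,5],[-0.4,0,-0.04,0,5],[-0.4,0,-0.04,0,5],[-0.4,0,-0.04,0,5],[-0.4,0,-0.04,0,5]]' 50
python3 -c "
from h import *
go(577.5,175,75,89.3)"
```

```text
clock: 15.95
tool_pos: [577.8, 171.2, 73.6]
tool_rot: [-0.004, 0.712, 0.702, 0.012]
force: [1.4, 18.8, -3.9]
opening: 13.6
t 15.95 pos [577.8 171.2  73.6] az 89.17 z [ 0.011  0.023 -1.   ] F [ 1.4 18.8 -3.9] M [ 4.12 -0.1   0.22] open 13.6
rows: [ 0.128 -0.01  -0.045] turn -0.025 | mm world->tool: slotx [ 0.03332095 -0.00048932  0.00076538]
```

```bash
python3 -m creep '[[-0.2,0,0,0,5],[-0.35,0,0,0,5],[-0.45,0,-0.03,0,5],[-0.55,0,-0.04,0,5],[-0.55,0,-0.05,0,5],[-0.55,0,-0.05,0,5],[-0.55,0,-0.05,0,5],[-0.55,0,-0.05,0,5]]' 50
python3 -c "
from h import *
go(577.5,175,75,89.3)
p,d=snapshot('scene');cv2.imwrite('pics/s11.png',cv2.resize(p[230:300,370:440],(600,600),interpolation=cv2.INTER_CUBIC))"
```

```text
clock: 16.75
tool_pos: [577.7, 166.5, 74.8]
tool_rot: [-0.011, 0.713, 0.7, 0.02]
force: [0.4, 25.8, -4.8]
opening: 13.5
t 16.75 pos [577.7 166.5  74.8] az 88.95 z [ 0.012  0.044 -0.999] F [ 0.4 25.8 -4.8] M [ 5.26 -0.17  0.29] open 13.5
rows: [ 0.284 -0.012  0.006] turn -0.07 | mm world->tool: slotx [ 0.03329561 -0.00062631  0.0014565 ]
```

View pics/s11.png

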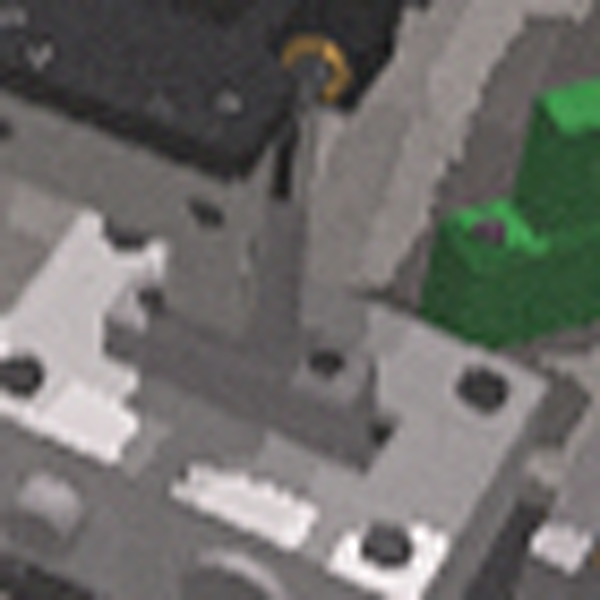

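```bash
cat >> h.py <<'E'
def rock(save=None,box=(230,300,370,440)):
    p,d=snapshot('scene')
    if save: cv2.imwrite(f'pics/{save}.png',cv2.resize(p[box[0]:box[1],box[2]:box[3]],(600,600),interpolation=cv2.INTER_CUBIC))
    P=cloud('scene',d); X=P.reshape(-1,3)
    for lo,hi in((140,160),(190,212)):
        m=X[(abs(X[:,0]-578)<7)&(X[:,1]>lo)&(X[:,1]<hi)&(X[:,2]>66)&(X[:,2]<110)]
        if len(m): print("shoulder",lo,hi,len(m),np.median(m,0).round(1),"max y",m[:,1].max().round(1),"min",m[:,1].min().round(1))
    b=X[(abs(X[:,0]-592)<20)&(X[:,1]>115)&(X[:,1]<230)&(X[:,2]>55)&(X[:,2]<72)]
    b=b[(b[:,0]>595)|(b[:,1]<135)|(b[:,1]>215)];print("body top z",np.median(b[:,2]).round(2),len(b))
E
python3 -c "
from h import *
rock()"
```

```text
shoulder 140 160 32 [581.9 147.2  76.6] max y 159.7 min 140.1
shoulder 190 212 44 [578.5 198.2  80.1] max y 203.2 min 190.3
body top z 61.61 515
```

```bash
python3 -m creep '[[-0.3,0,0,0,5],[-0.45,0,-0.03,0,5],[-0.55,0,-0.05,0,5],[-0.65,0,-0.07,0,5],[-0.65,0,-0.07,0,5],[-0.65,0,-0.07,0,5],[-0.65,0,-0.07,0,5],[-0.65,0,-0.07,0,5]]' 50
python3 -c "
from h import *
go(577.5,175,75,89.3)
rock('s12')"
```

```text
clock: 17.65
tool_pos: [577.6, 159.7, 76.5]
tool_rot: [-0.019, 0.715, 0.699, 0.028]
force: [1.2, 29.2, -4.2]
opening: 13.8
t 17.65 pos [577.6 159.7  76.5] az 88.72 z [ 0.014  0.066 -0.998] F [ 1.2 29.2 -4.2] M [ 5.68 -0.25  0.38] open 13.8
rows: [ 0.506 -0.014  0.083] turn -0.116 | mm world->tool: slotx [ 0.0332517  -0.00077203  0.00219987]
shoulder 140 160 24 [582.6 148.2  77.3] max y 159.9 min 140.5
shoulder 190 212 46 [578.2 197.7  83.3] max y 203.3 min 190.3
body top z 61.59 506
```

View pics/s12.png

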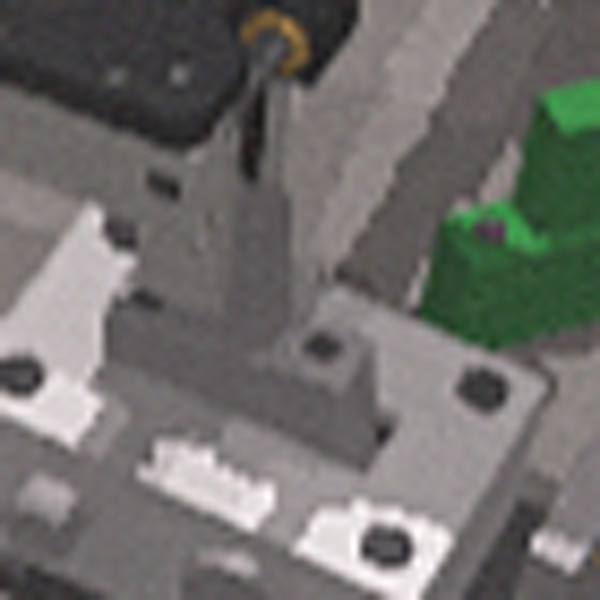

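Rail end up by about 0.12 rad (shoulders at z 83 and 77) with the body down (top 61.6). Now the other way.

```bash
python3 -m creep '[[0.15,0,0,0,5],[0.3,0,0,0,5],[0.45,0,-0.01,0,5],[0.6,0,-0.02,0,5],[0.7,0,-0.03,0,5],[0.7,0,-0.03,0,5],[0.7,0,-0.03,0,5],[0.7,0,-0.03,0,5]]' 50
python3 -c "
from h import *
go(577.5,175,75,89.3)
rock()"
```

```text
clock: 18.5
tool_pos: [577.6, 172.7, 77.6]
tool_rot: [-0.014, 0.713, 0.7, 0.022]
force: [-0.1, -14.2, -0.6]
opening: 13.8
t 18.5 pos [577.6 172.7  77.6] az 88.94 z [ 0.012  0.052 -0.999] F [ -0.1 -14.2  -0.6] M [-3.25 -0.18  0.25] open 13.8
rows: [ 0.072 -0.006  0.092] turn -0.073 | mm world->tool: slotx [ 0.03328257 -0.000638    0.0017247 ]
shoulder 140 160 35 [580.3 150.4  79.2] max y 159.9 min 143.2
shoulder 190 212 53 [578.4 200.9  82.1] max y 207.1 min 190.5
body top z 61.68 521
```

```bash
python3 -m creep '[[0.25,0,-0.01,0,5],[0.4,0,-0.02,0,5],[0.55,0,-0.03,0,5],[0.7,0,-0.04,0,5],[0.8,0,-0.05,0,5],[0.8,0,-0.06,0,5],[0.8,0,-0.06,0,5],[0.8,0,-0.06,0,5]]' 50
python3 -c "
from h import *
go(577.5,175,75,89.3)
rock()"
```

```text
clock: 19.35
tool_pos: [577.7, 183.6, 79.4]
tool_rot: [-0.007, 0.712, 0.702, 0.014]
force: [1.3, -23.9, 0.4]
opening: 13.5
t 19.35 pos [577.7 183.6  79.4] az 89.21 z [ 0.01   0.029 -1.   ] F [  1.3 -23.9   0.4] M [-5.14 -0.27  0.13] open 13.5
rows: [-0.292 -0.005  0.138] turn -0.017 | mm world->tool: slotx [ 0.03331628 -0.00046679  0.00095848]
shoulder 140 160 36 [578.9 153.5  83.3] max y 160.0 min 147.2
shoulder 190 212 78 [578.6 199.4  81.7] max y 210.5 min 190.1
body top z 61.76 520
```

```bash
python3 -m creep '[[0.3,0,-0.01,0,5],[0.5,0,-0.02,0,5],[0.65,0,-0.03,0,5],[0.75,0,-0.04,0,5],[0.8,0,-0.05,0,5],[0.8,0,-0.06,0,5],[0.8,0,-0.06,0,5],[0.8,0,-0.06,0,5]]' 50
python3 -c "
from h import *
go(577.5,175,75,89.3)
rock('s13')"
```

```text
clock: 20.2
tool_pos: [577.8, 192.8, 81.3]
tool_rot: [0.002, 0.71, 0.704, 0.004]
force: [0.8, -29.3, 3.7]
opening: 13.8
t 20.2 pos [577.8 192.8  81.3] az 89.47 z [ 0.008  0.003 -1.   ] F [  0.8 -29.3   3.7] M [-5.8  -0.14 -0.04] open 13.8
rows: [-0.594 -0.007  0.21 ] turn 0.034 | mm world->tool: slotx [ 3.33317841e-02 -3.08520895e-04  8.99806447e-05]
shoulder 140 160 28 [578.5 154.5  89.1] max y 159.8 min 149.6
shoulder 190 212 51 [580.2 203.9  82. ] max y 211.9 min 190.0
body top z 61.63 514
```

View pics/s13.png

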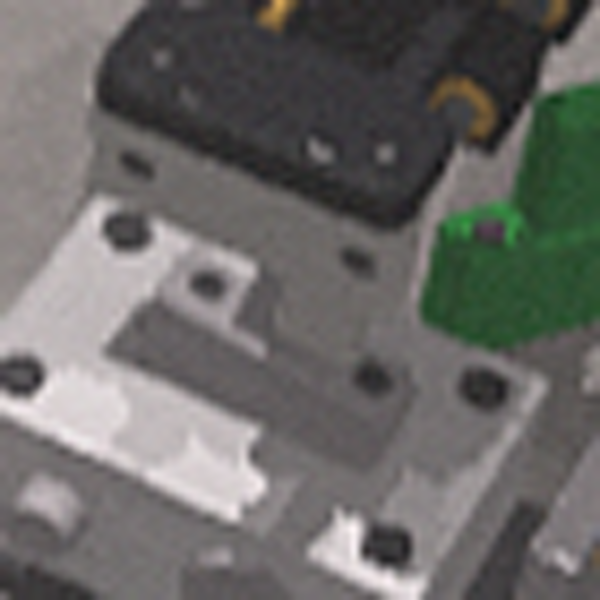

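Other end up by about 0.14 rad, middle risen about 9 mm, body still down. Next half rock: rail end up.

```bash
python3 -m creep '[[-0.25,0,-0.01,0,5],[-0.45,0,-0.03,0,5],[-0.6,0,-0.05,0,5],[-0.75,0,-0.07,0,5],[-0.8,0,-0.08,0,5],[-0.8,0,-0.08,0,5],[-0.8,0,-0.08,0,5],[-0.8,0,-0.08,0,5]]' 50
python3 -c "
from h import *
go(577.5,175,75,89.3)
rock()"
```

```text
clock: 21.05
tool_pos: [577.7, 174.8, 82.8]
tool_rot: [-0.002, 0.711, 0.703, 0.008]
force: [0.9, 13.3, -5.9]
opening: 13.4
t 21.05 pos [577.7 174.8  82.8] az 89.33 z [ 0.008  0.014 -1.   ] F [ 0.9 13.3 -5.9] M [ 3.08 -0.35  0.05] open 13.4
rows: [ 0.002 -0.009  0.259] turn 0.007 | mm world->tool: slotx [ 0.03332789 -0.00039095  0.00045833]
shoulder 140 160 43 [578.7 149.8  85.3] max y 158.8 min 141.1
shoulder 190 212 49 [579.5 199.8  85.2] max y 204.8 min 190.3
body top z 61.66 517
```

```bash
python3 -m creep '[[-0.25,0,-0.01,0,5],[-0.45,0,-0.03,0,5],[-0.6,0,-0.05,0,5],[-0.75,0,-0.07,0,5],[-0.8,0,-0.09,0,5],[-0.8,0,-0.09,0,5],[-0.8,0,-0.09,0,5],[-0.8,0,-0.09,0,5]]' 50
python3 -c "
from h import *
go(577.5,175,75,89.3)
rock()"
```

```text
clock: 21.9
tool_pos: [577.6, 157.8, 85.6]
tool_rot: [-0.006, 0.712, 0.702, 0.013]
force: [-0.1, 14.8, -1.2]
opening: 13.6
t 21.9 pos [577.6 157.8  85.6] az 89.18 z [ 0.009  0.027 -1.   ] F [-0.1 14.8 -1.2] M [ 3.32 -0.1  -0.  ] open 13.6
rows: [ 0.562 -0.016  0.367] turn -0.024 | mm world->tool: slotx [ 0.03331806 -0.00048494  0.00088461]
shoulder 140 160 24 [581.5 149.1  86. ] max y 159.9 min 140.0
shoulder 190 212 53 [577.7 198.8  88.7] max y 203.4 min 190.7
body top z 61.72 509
```

```bash
python3 -c "
from h import *
rock('s14')
p,d=snapshot('top');cv2.imwrite('pics/t14.png',cv2.resize(p[220:300,190:290],(750,600),interpolation=cv2.INTER_CUBIC))"
```

```text
shoulder 140 160 25 [583.4 147.7  86. ] max y 158.9 min 141.3
shoulder 190 212 56 [578.4 199.1  87.2] max y 203.5 min 190.1
body top z 61.62 517
```

View pics/s14.png

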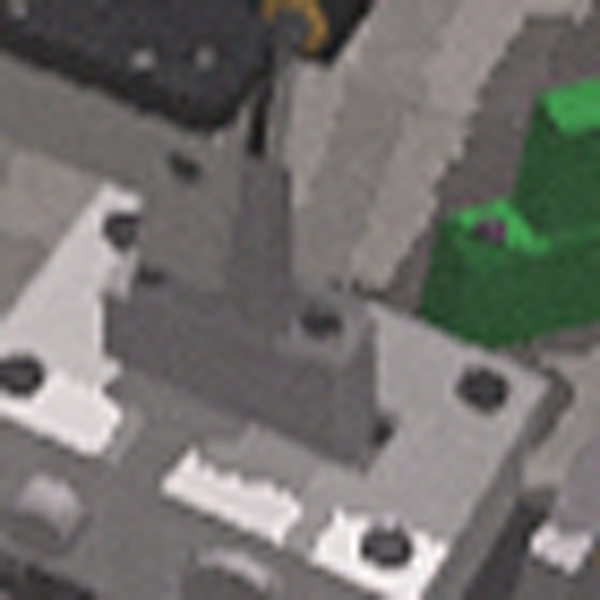

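View pics/t14.png

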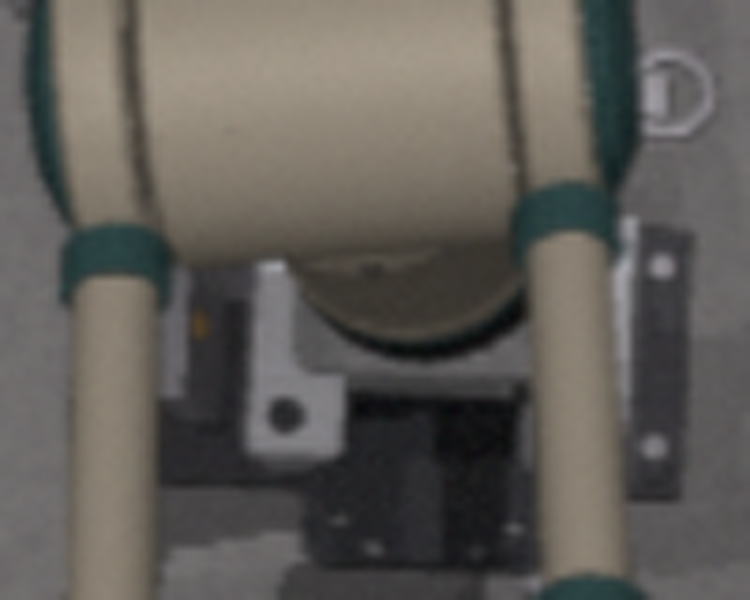

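```bash
cat >> h.py <<'E'
def tab():
    p,d=snapshot('scene');X=cloud('scene',d).reshape(-1,3)
    t=bot.get_state()["tool_pos"][2]+18
    for nm,x0,lo,hi in (("finger",597,t+6,t+35),("finger hi",597,t+35,t+60),("tab",585.5,t-15,t+8)):
        m=X[(abs(X[:,0]-x0)<4)&(X[:,1]>125)&(X[:,1]<225)&(X[:,2]>max(lo,90 if nm=='tab' else 0))&(X[:,2]<hi)]
        if len(m): print(nm,len(m),np.percentile(m[:,1],[2,50,98]).round(1),"z",m[:,2].min().round(0),m[:,2].max().round(0))
E
python3 -c "
from h import *
tab()"
```

```text
finger 66 [147.5 156.8 165.3] z 110.0 130.0
tab 86 [157.6 174.7 197. ] z 90.0 111.0
```

The pads slipped along the tab (finger centre y 157, tab centre about 169). Opening, recentring and regripping at 60 N.

```bash
python3 -m creep '[[0,0,0,0,30],[0,0,0,0,30],[0,0,0,0,30],[0,0,0,0,30],[0.2,0,0,0,30],[0.37,0,0,0,30],[0.37,0,0,0,30],[0.37,0,0,0,30]]' 60
python3 -c "
from h import *
go(577.5,169,82,89.3)
rock('s15')
p,d=snapshot('scene');X=cloud('scene',d).reshape(-1,3)
m=X[(abs(X[:,0]-585)<3)&(X[:,1]>145)&(X[:,1]<205)&(X[:,2]>91)&(X[:,2]<112)]
for a in (91,94,97,100,103,106,109):
  q=m[(m[:,2]>=a)&(m[:,2]<a+3)]
  if len(q):print(a,len(q),np.percentile(q[:,1],[0,50,100]).round(1))"
```

```text
clock: 22.9
tool_pos: [577.8, 169.1, 85.9]
tool_rot: [-0.006, 0.712, 0.702, 0.013]
force: [0.7, 0.6, -0.3]
opening: 30.0
t 22.9 pos [577.8 169.1  85.9] az 89.21 z [ 0.009  0.026 -1.   ] F [ 0.7  0.6 -0.3] M [-0.09 -0.09  0.03] open 30.0
rows: [-0.007 -0.011  0.129] turn -0.018 | mm world->tool: slotx [ 0.03331846 -0.0004684   0.00087872]
shoulder 140 160 20 [580.9 144.   85.3] max y 156.5 min 140.8
shoulder 190 212 51 [578.7 198.5  90.8] max y 203.2 min 190.2
body top z 61.59 521
91 20 [175.7 187.7 199.2]
94 3 [194.8 196.5 198.4]
97 3 [175.5 176.6 177.2]
100 2 [174.7 175.  175.3]
103 3 [174.1 175.7 176.7]
106 1 [174. 174. 174.]
109 1 [176.4 176.4 176.4]
```

View pics/s15.png

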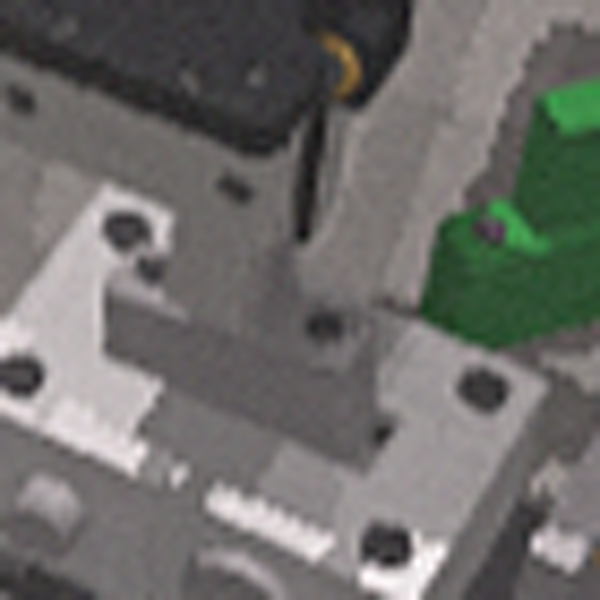

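```bash
python3 -c "
from h import *
def rx(u,v,x):
    c=camera_params('scene');d=c['T'][:3,:3]@np.linalg.inv(c['mtx'])@[u,v,1];o=c['T'][:3,3]
    return (o+d*(x-o[0])/d[0]).round(1)
k=70/600
for a,b,x in ((295,260,585),(292,340,585),(372,365,586),(108,285,586),(322,130,606),(320,330,578)): print((a,b),rx(370+a*k,230+b*k,x))
"
python3 - <<'E'
import sys; sys.path.insert(0,'.')
from h import *
p,d=snapshot('scene')
g=p[250:290,380:420]; g=cv2.convertScaleAbs(g,alpha=1.8,beta=-60)
cv2.imwrite('pics/s16.png',cv2.resize(g,(600,600),interpolation=cv2.INTER_CUBIC))
E
```

```text
(295, 260) [585.  182.3 118.7]
(292, 340) [585.  185.3  92.5]
(372, 365) [586.  205.2  97.1]
(108, 285) [586.  138.8  84.6]
(322, 130) [606.  188.8 184.1]
(320, 330) [578.  189.3  91.7]
```

View pics/s16.png

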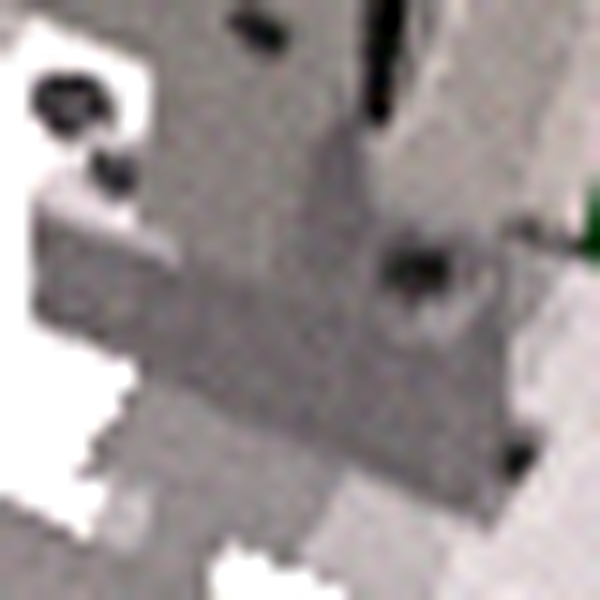

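```bash
python3 -m creep '[[0.08,0,0.15,0,30],[0.08,0,0.28,0,30],[0.08,0,0.28,0,5],[0.08,0,0.28,0,5],[0.08,0,0.28,0,5],[0.08,0,0.28,0,5],[0.08,0,0.28,0,5],[0.08,0,0.28,0,5]]' 60
python3 -c "
from h import *
go(577.5,171,82,89.3)
rock('s17');tab()"
```

```text
clock: 23.85
tool_pos: [577.8, 171.4, 77.4]
tool_rot: [-0.006, 0.712, 0.702, 0.012]
force: [-0.1, 0.3, -2.1]
opening: 13.5
t 23.85 pos [577.8 171.4  77.4] az 89.19 z [ 0.009  0.026 -1.   ] F [-0.1  0.3 -2.1] M [-0.02 -0.15  0.06] open 13.5
rows: [-0.011 -0.01  -0.155] turn -0.023 | mm world->tool: slotx [ 0.03331832 -0.0004809   0.00087709]
shoulder 140 160 37 [580.  147.6  85.4] max y 157.1 min 140.2
shoulder 190 212 53 [577.8 199.7  87.9] max y 204.0 min 190.3
body top z 61.5 501
finger 61 [161.3 170.3 179.2] z 101.0 121.0
tab 32 [154.8 187.4 198.1] z 90.0 103.0
```

View pics/s17.png

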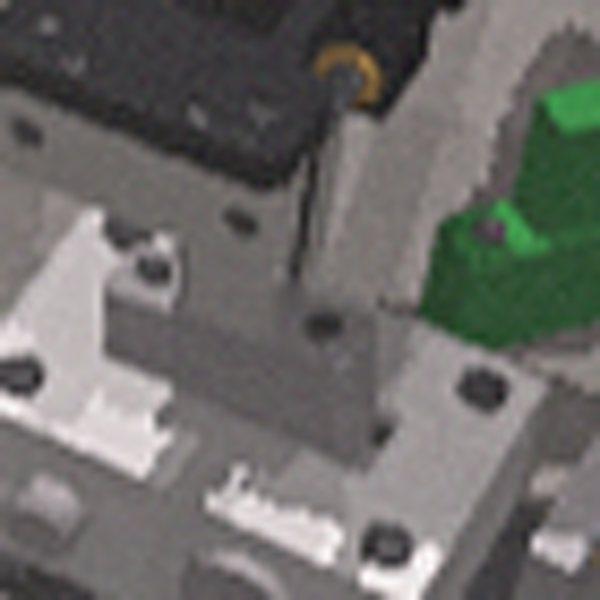

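Well centred now (finger y 161–179). Next half rock, other end up.

```bash
python3 -m creep '[[0.2,0,-0.01,0,5],[0.35,0,-0.03,0,5],[0.5,0,-0.05,0,5],[0.6,0,-0.06,0,5],[0.65,0,-0.07,0,5],[0.65,0,-0.08,0,5],[0.65,0,-0.08,0,5],[0.65,0,-0.08,0,5]]' 60
python3 -c "
from h import *
go(577.5,171,82,89.3)
rock();tab()"
```

```text
clock: 24.75
tool_pos: [577.8, 178.5, 78.5]
tool_rot: [0.001, 0.711, 0.704, 0.004]
force: [2.1, -25.0, -5.2]
opening: 13.8
t 24.75 pos [577.8 178.5  78.5] az 89.42 z [ 0.007  0.004 -1.   ] F [  2.1 -25.   -5.2] M [-5.4  -0.65 -0.09] open 13.8
rows: [-0.249 -0.008 -0.119] turn 0.024 | mm world->tool: slotx [ 0.03333138 -0.0003369   0.00012994]
shoulder 140 160 41 [579.2 150.   86.8] max y 158.8 min 142.7
shoulder 190 212 62 [578.5 201.9  91.4] max y 208.4 min 190.4
body top z 61.57 515
finger 60 [168.6 178.1 186.7] z 103.0 120.0
tab 43 [161.3 192.4 204.5] z 90.0 104.0
```

```bash
python3 -m creep '[[0.3,0,-0.01,0,5],[0.5,0,-0.03,0,5],[0.65,0,-0.05,0,5],[0.75,0,-0.06,0,5],[0.8,0,-0.07,0,5],[0.8,0,-0.07,0,5],[0.8,0,-0.07,0,5],[0.8,0,-0.07,0,5]]' 60
python3 -c "
from h import *
go(577.5,171,82,89.3)
rock();tab()"
```

```text
clock: 25.65
tool_pos: [578.1, 192.7, 81.5]
tool_rot: [0.007, 0.709, 0.705, -0.003]
force: [-0.8, -19.8, 4.8]
opening: 13.5
t 25.65 pos [578.1 192.7  81.5] az 89.61 z [ 0.006 -0.014 -1.   ] F [ -0.8 -19.8   4.8] M [-4.45 -0.02 -0.01] open 13.5
rows: [-0.724 -0.014 -0.008] turn 0.062 | mm world->tool: slotx [ 0.03332938 -0.00022426 -0.00046193]
shoulder 140 160 32 [578.6 154.3  94.7] max y 160.0 min 146.7
shoulder 190 212 45 [577.9 207.5  92.5] max y 210.1 min 197.5
body top z 61.6 513
finger 60 [183.4 193.1 201.6] z 106.0 124.0
tab 110 [148.9 172.1 208.2] z 90.0 106.0
```

```bash
python3 -c "
from h import *
rock('s18')"
```

```text
shoulder 140 160 32 [579.2 153.1  94.8] max y 159.7 min 147.0
shoulder 190 212 45 [578.3 207.6  93. ] max y 210.3 min 199.0
body top z 61.67 518
```

View pics/s18.png

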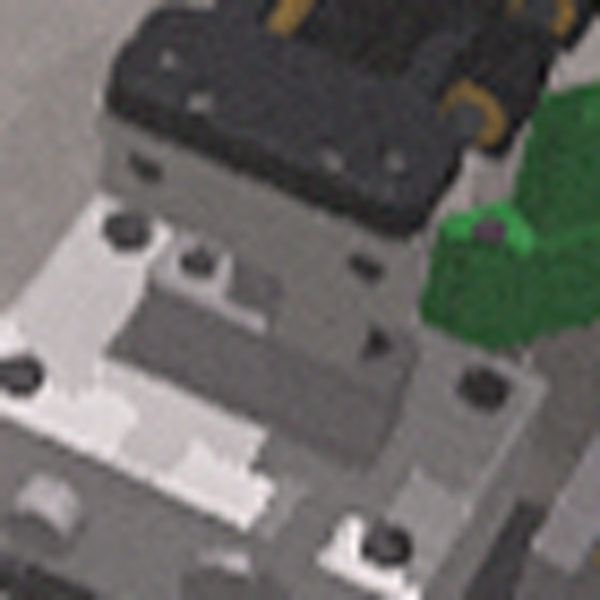

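```bash
cat >> h.py <<'E'
def rx(a,b,x,k=70/600,u0=370,v0=230):
    c=camera_params('scene');d=c['T'][:3,:3]@np.linalg.inv(c['mtx'])@[u0+a*k,v0+b*k,1];o=c['T'][:3,3]
    return (o+d*(x-o[0])/d[0]).round(1)
E
python3 -c "
from h import *
print(rx(228,300,585),rx(240,265,585),'shoulder corners',rx(145,285,588),rx(395,380,588), 'mouth',rx(108,350,588),rx(370,470,588))
"
python3 - <<'E'
import sys; sys.path.insert(0,'.')
from h import *
p,d=snapshot('scene')
g=p[250:290,380:420]; g=cv2.convertScaleAbs(g,alpha=1.8,beta=-60)
cv2.imwrite('pics/s19.png',cv2.resize(g,(600,600),interpolation=cv2.INTER_CUBIC))
E
```

```text
[585.  168.4  96.3] [585.  169.7 109.4] shoulder corners [588.  148.7  92.6] [588.  211.6  97.9] mouth [588.  142.   64.7] [588.  210.7  64.4]
```

View pics/s19.png

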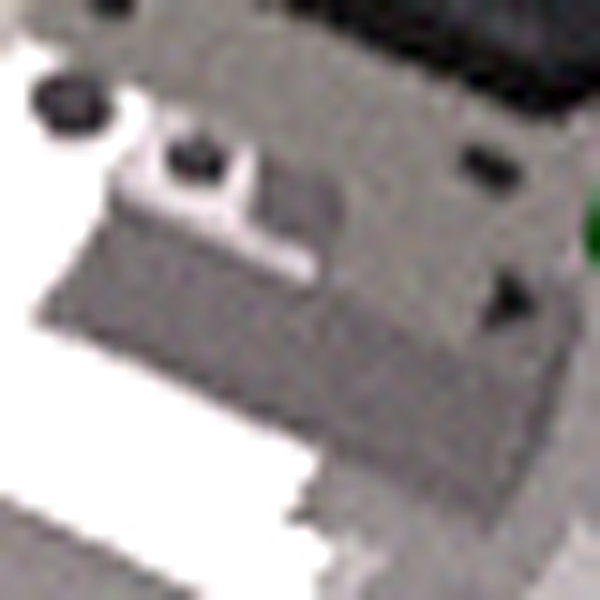

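```bash
python3 -c "
from h import *
q=dict(k=40/600,u0=380,v0=250)
for a,b,x in ((110,205,587.5),(575,325,587.5),(38,320,587.5),(490,522,587.5),(245,215,584.5),(265,160,584.5)): print((a,b),rx(a,b,x,**q))
"
```

```text
(110, 205) [587.5 149.6  91.3]
(575, 325) [587.5 214.6 107.3]
(38, 320) [587.5 141.8  62.5]
(490, 522) [587.5 209.6  63.2]
(245, 215) [584.5 167.4  97.3]
(265, 160) [584.5 168.8 109.2]
```

```bash
python3 -c "
from h import *
p,d=snapshot('scene');X=cloud('scene',d).reshape(-1,3)
m=X[(abs(X[:,0]-577)<6)&(X[:,1]>142)&(X[:,1]<216)&(X[:,2]>70)&(X[:,2]<112)]
for a in range(142,216,4):
  q=m[(m[:,1]>=a)&(m[:,1]<a+4)]
  if len(q):print(a,len(q),np.sort(q[:,2]).round(0).astype(int).tolist())"
```

```text
146 5 [93, 93, 94, 94, 95]
150 8 [94, 95, 95, 95, 95, 95, 96, 96]
154 8 [93, 95, 95, 95, 95, 95, 96, 98]
158 9 [94, 94, 94, 94, 95, 95, 95, 95, 95]
162 4 [94, 94, 95, 98]
174 3 [93, 98, 105]
198 5 [92, 92, 95, 96, 96]
202 10 [92, 93, 93, 93, 94, 94, 95, 95, 95, 97]
206 14 [71, 79, 79, 85, 90, 91, 91, 91, 92, 94, 94, 94, 94, 95]
210 7 [76, 78, 83, 87, 88, 92, 93]
```

Shoulders are nearly level at z 94–95, a rise of about 18 mm, so the shoes should be free; the body is down at 61.6. Easing off the end wall, then lifting gently while watching the force.

```bash
python3 -m creep '[[-0.02,0,0,0,5],[-0.05,0,0,0,5],[-0.08,0,-0.01,0,5],[-0.1,0,-0.02,0,5],[-0.1,0,-0.03,0,5],[-0.1,0,-0.04,0,5],[-0.1,0,-0.05,0,5],[-0.1,0,-0.05,0,5]]' 60
python3 -c "
from h import *
go(577.5,171,82,89.3)
rock('s20');tab()"
```

```text
clock: 26.7
tool_pos: [577.9, 189.9, 83.0]
tool_rot: [0.007, 0.709, 0.705, -0.003]
force: [-0.6, -1.2, -2.7]
opening: 13.3
t 26.7 pos [577.9 189.9  83. ] az 89.62 z [ 0.006 -0.014 -1.   ] F [-0.6 -1.2 -2.7] M [-0.04 -0.03 -0.02] open 13.3
rows: [-0.63  -0.01   0.041] turn 0.064 | mm world->tool: slotx [ 0.03332947 -0.00021733 -0.00045891]
shoulder 140 160 34 [577.6 152.2  96.3] max y 159.0 min 144.6
shoulder 190 212 46 [577.8 204.9  93.8] max y 208.0 min 196.2
body top z 61.61 513
finger 60 [180.6 189.8 198.5] z 107.0 127.0
tab 123 [146.6 172.  207. ] z 90.0 109.0
```

View pics/s20.png

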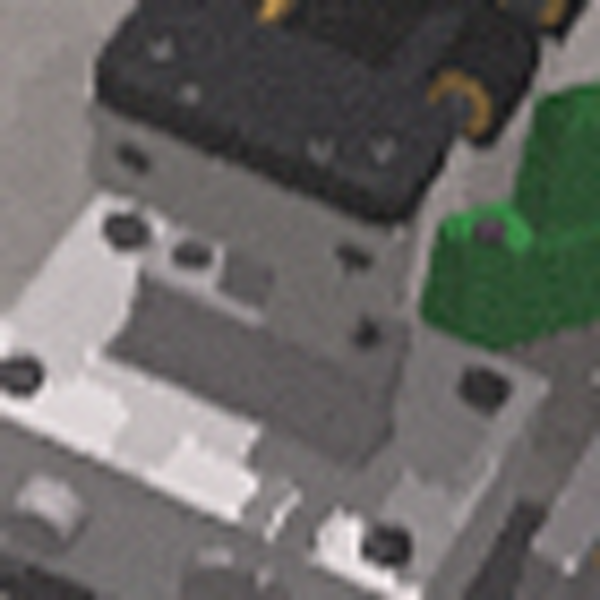

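It is free: the vertical force is just its weight. Lifting it clear.

```bash
python3 -m creep '[[0,0,-0.08,0,5],[0,0,-0.18,0,5],[0,0,-0.3,0,5],[0,0,-0.42,0,5],[0,0,-0.54,0,5],[0,0,-0.66,0,5],[0,0,-0.76,0,5],[0,0,-0.83,0,5]]' 60
python3 -c "
from h import *
go(577.5,171,82,89.3)
rock('s21')
p,d=snapshot('scene');X=cloud('scene',d).reshape(-1,3)
m=X[(abs(X[:,0]-577)<6)&(X[:,1]>138)&(X[:,1]<216)&(X[:,2]>100)&(X[:,2]<135)]
for a in range(138,216,4):
  q=m[(m[:,1]>=a)&(m[:,1]<a+4)]
  if len(q):print(a,len(q),np.sort(q[:,2]).round(0).astype(int).tolist())
p2=p[150:350,300:500];cv2.imwrite('pics/s22.png',cv2.resize(p2,(600,600)))
cv2.imwrite('pics/s23.png',cv2.resize(p[150:300,200:400],(800,600)))"
```

```text
clock: 27.6
tool_pos: [578.0, 190.2, 108.3]
tool_rot: [0.007, 0.709, 0.705, -0.003]
force: [1.2, -0.5, -3.2]
opening: 13.7
t 27.6 pos [578.  190.2 108.3] az 89.62 z [ 0.006 -0.014 -1.   ] F [ 1.2 -0.5 -3.2] M [ 0.04 -0.03 -0.01] open 13.7
rows: [-0.628 -0.017  0.885] turn 0.063 | mm world->tool: slotx [ 0.03332947 -0.00021994 -0.00045749]
shoulder 190 212 18 [579.1 207.8  98.7] max y 208.4 min 207.0
body top z 61.73 518
142 2 [121, 122]
146 9 [120, 121, 121, 121, 121, 122, 122, 122, 123]
150 9 [120, 120, 121, 121, 123, 123, 123, 123, 125]
154 11 [120, 120, 121, 122, 122, 122, 122, 122, 123, 124, 124]
158 7 [120, 121, 121, 121, 122, 122, 124]
162 2 [127, 134]
166 1 [126]
194 3 [121, 121, 123]
198 10 [119, 119, 120, 121, 121, 122, 122, 122, 123, 123]
202 11 [120, 120, 120, 120, 121, 121, 121, 121, 121, 122, 122]
206 18 [102, 102, 103, 106, 106, 111, 111, 115, 116, 117, 118, 118, 118, 119, 120, 120, 121, 121]
```

View pics/s21.png

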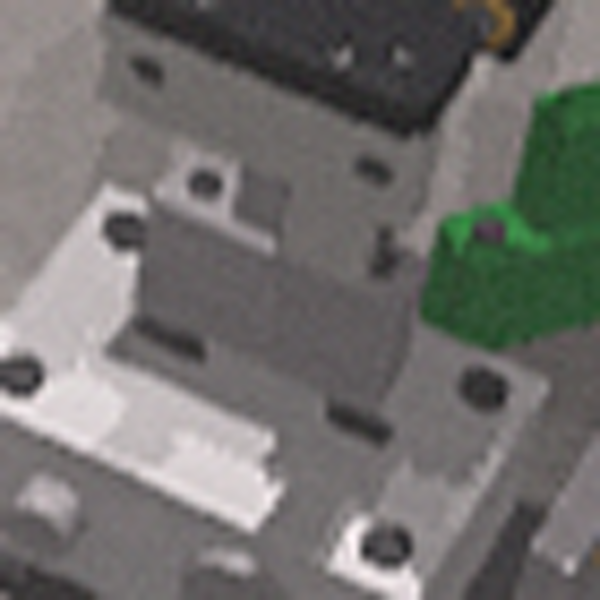

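View pics/s22.png

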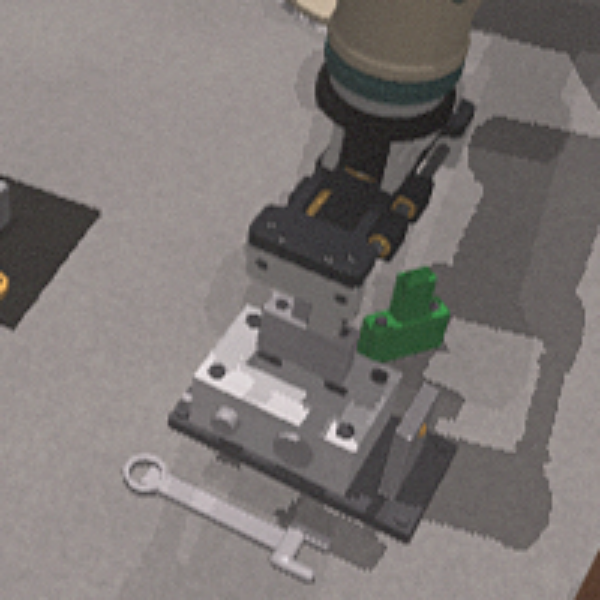

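View pics/s23.png

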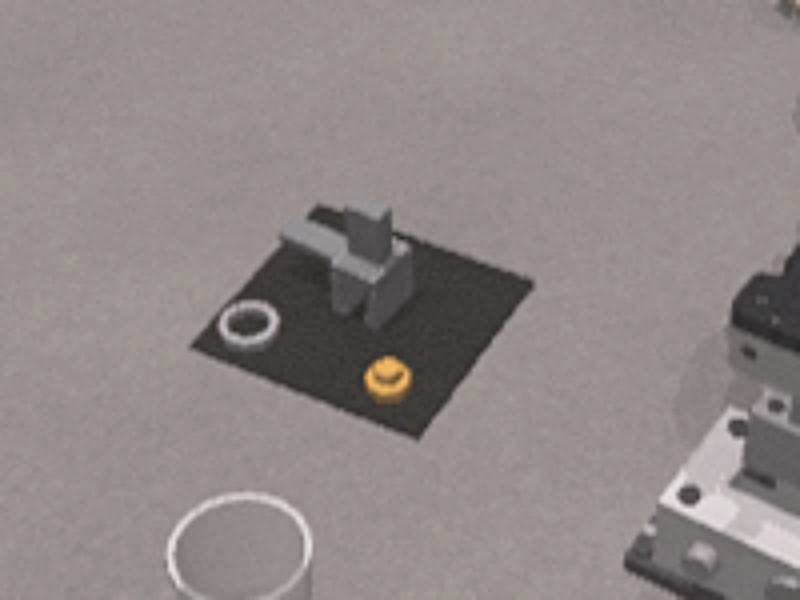

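The cartridge is level with its shoulders at about z 121, so the foot is about 19 mm above the mouth and daylight shows under it. The keeper stands on the mat. One holding call to settle, then a last check.

```bash
python3 -m creep '[[0,0,0,0,5],[0,0,0,0,5],[0,0,0,0,5],[0,0,0,0,5],[0,0,0,0,5],[0,0,0,0,5],[0,0,0,0,5],[0,0,0,0,5]]' 60
python3 -c "
from h import *
go(577.5,171,82,89.3)
p,d=snapshot('scene');X=cloud('scene',d).reshape(-1,3)
for lo,hi in((144,162),(194,206)):
  m=X[(abs(X[:,0]-577)<6)&(X[:,1]>lo)&(X[:,1]<hi)&(X[:,2]>110)&(X[:,2]<130)];print(np.median(m,0).round(1),m[:,1].min(),m[:,1].max())
rock()
k=X[(abs(X[:,0]-525)<25)&(abs(X[:,1]+132)<25)&(X[:,2]>58)&(X[:,2]<95)];print('keeper top',len(k),np.median(k,0).round(1),k[:,2].max().round(1))"
```

```text
clock: 28.5
tool_pos: [578.1, 190.2, 108.3]
tool_rot: [0.007, 0.709, 0.705, -0.002]
force: [-0.5, -0.7, -4.0]
opening: 13.3
t 28.5 pos [578.1 190.2 108.3] az 89.62 z [ 0.007 -0.014 -1.   ] F [-0.5 -0.7 -4. ] M [ 0.03 -0.04 -0.02] open 13.3
rows: [-0.628 -0.02   0.884] turn 0.063 | mm world->tool: slotx [ 0.03332949 -0.00022058 -0.00045563]
[578.1 153.2 120.9] 144.0452830596651 161.369227218019
[578.  201.3 120.5] 195.78355693287045 205.41009766227867
shoulder 190 212 15 [578.3 207.9  96.4] max y 208.7 min 207.4
body top z 61.75 513
keeper top 123 [ 529.7 -129.6   75.6] 83.5
```

```bash
python3 -c "
from bench import bot
print(bot.close_job())"
```

```text
the job is handed in; nothing more can be done
None
```

The job is handed in at 28.5 s, with the cartridge free and held over its slot; no verdict was reported.

**What I did:** I lifted the keeper off the rail and stood it on the bare part of the mat. I then rocked the cartridge rail end up (about 0.12 rad), the other end up (about 0.14 rad), and once more each way until it came free. Lifting it clear took only its own weight.

**Last checks:**
- **Cartridge:** level within about 0.01 rad and roughly centred over the slot, its foot about 19 mm above the mouth. The force on the tool was about its weight, so it was touching nothing else.
- **Valve body:** its top read 61.5 to 61.8 mm throughout, against 62 mm nominal, so it stayed down.
- **Keeper:** upright on the mat, about 10 mm or less from its middle.
- **Other things:** the last pictures showed the mat parts, wrench and beaker in place. I did not check the gland, bottle and jar at the end.

**What disagreed or went wrong:**
- **Fingertip position:** the camera put the fingertips about 18 mm above the reported TCP, not 17 mm below it. The keeper was therefore held only by the top of its tab, and my first grip on the cartridge closed on air. I corrected the height before gripping again.
- **Slipping grip:** the pads slid along the cartridge's tab under the rocking force of 15 to 29 N. I regripped once, but it ended held about 13 mm off the tab's centre. That grip was steady in the last check.

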